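# Prick the plant-carrier rail and hold it to the fence

## Robot

A 6-joint arm with a two-finger parallel gripper is mounted at the origin on the work surface. World frame = base frame: x ahead of the robot, y to its left, z up, the work surface at z = 0. Lengths are in mm, angles in rad, forces in N, time in s.
With the tool pointing down it reaches from about 250 to 725 mm from the base axis. Payload 9.7 kg.
Tool frame: the origin (TCP) lies midway between the tips of the shut fingers; the grasp point (between the pads) lies 19 mm behind it; x points along the fingers, z is the direction in which the jaws open and shut, and the axes are right-handed (so a half turn about x gives the same grasp; the last joint's range is limited). The gripper opens to 85 mm and grips with 20 to 120 N. Pads are 22 mm wide; open, the fingers measure 114 mm over their backs; the gripper's body (76 mm by 85 mm) begins 54 mm behind the grasp point. The pads swing forward as they close: fully open they stand 13 mm farther back than shut.
Start: joints at [-1.155, 0.087, 0.176, 1.66, 0, 1.571], TCP at [222.154, -503.135, 202.984] pointing down, gripper open.
Joint ranges: [-3.13, 3.13], [-0.85, 1.81], [-1.15, 1.24], [-2.2, 2.28], [-1.44, 1.52], [-3.14, 3.14]. Speed limits (rad/s): [2.22, 2.22, 2.57, 3.14, 3.14, 3.14].

## Interface

Orientations are given as [roll, pitch, yaw] about the fixed x, y, z axes, in that order (R = Rz(yaw) Ry(pitch) Rx(roll)).
In Python, from plant import observe, read_camera, close_job gives the robot as it stands.
- The arm moves only by the tool apply_moves, never from a script. Its argument "commands" is a list of rows, each an object of numbers: "tx", "ty", "tz": the shift along the tool's x, y, z in cm; "wx", "wy", "wz": the turn, a rotation vector about the tool's x, y, z in rad; "jaw": the closure in counts, from 0 (fully open) to 255 (shut). A call has exactly 5 rows; each row shifts and turns the commanded pose from where the row before left it, along the tool's axes as they then stand; what a row does not reach is not made up. A row lasts 1/12 s, in which the tool goes at most 41.7 mm and 7.16 degrees, less where a joint would pass 70% of its speed; a pose out of reach is approached as far as the arm can. A call with a gripper value outside its range is refused whole. The fingers move at their own pace and stop on an object; the grip force is fixed at half the most. Time passes only in rows, so rows that do not move let the fingers close, or fill a call up. It gives the time, the measured TCP pose, the force and the opening at its end, in the units of the state.
- observe(): the state, without advancing time (a new reading comes with each control period).
- read_camera(name): name is "scene" or "side" or "wrist"; returns a dict with "frame" (384x512x3 uint8, red, green, blue), "camera_matrix" (3x3 intrinsics, pixels), "R" (3x3) and "t" (3): a world point X has camera coordinates R X + t. Camera axes: x right, y down, z forward; pixel columns grow to the right and rows downward; lengths in mm; the calibration is good to about 2 mm. A picture is of the moment at which its call begins. There is no depth.
- close_job(): hands the job in, once; it reports no verdict.
The state is a dict: "t": time; "q": joint angles; "qd": joint speeds; "joint_torque": joint torques, N m; "tcp_pos": TCP position; "tool_rot": TCP orientation; "wrist_force": force on the tool from outside, world axes, zero at the start; "wrist_torque": the same for the moment, N m; "finger_gap": finger opening in mm.
Only numpy, scipy, OpenCV 4.12 (cv2) and the standard library are available. Lean on these libraries where they do the work, as an engineer would, in place of code of your own. Each camera call takes 0.05 s, during which the arm holds its last target.

## Task

Leave the pine rail where it lies with its end in the awl press, push the press's hand lever all the way down to its stop so the awl pricks the screw position, and let the lever spring back up. Then bring the rail across to the sprung aluminium fence, stand it on its long edge on the bench, square and flat against the fence's face and centred along it, and press it there with a steady 10 newtons or so (6 to 14), never bottoming the fence's springs, so that I can screw the corner brackets to its ends. Finish while still holding it pressed: do not let go or back off, and leave the pot, cells, kneeling block and cultivator alone.

Things in the scene. Friction and masses are not known exactly. Their poses are not given: they have to be found in the camera images.
- rail_center (a point): Centre of the loose pine rail, half-way up (30 mm above its underside). The rail is a plain bar 28 mm thick (its x), 220 mm long (y), 60 mm high (z), 0.12 to 0.24 kg. At the start it stands on its long edge on the bench, its -y end under the awl press's head.
- rail: The same pine rail: origin at the middle of its underside, same axes. The press head leaves only 14 mm free above its end, so slide it out (along its own +y, or toward the press's -x) before lifting it.
- rail_mark (a point): Point on the rail's top edge to be pricked: on its top face, 20 mm from the -y end, that is 90 mm from the rail's middle. It lies below the punch at the start.
- press: Grey awl press fixed on the bench; origin on the bench below the awl. Its post stands on its +x side, 45 to 85 mm from the origin, on a foot to 125 mm; the throat is open to -x, +y and -y. The head is 36 mm wide (y), from 22 mm on the -x side back to the post, 78 to 122 mm above the bench. The lever sticks out over the -x side. The rail runs out along +y.
- punch (a point): Point straight below the awl, 60 mm above the bench, where the awl tip arrives at full stroke (the tip hangs 74.5 mm above the bench at rest). Axes as the press.
- lever_pad (a point): Centre of the top face of the black palm pad (60 mm long, 46 wide, 14 thick) at the end of the press's hand lever; moves and turns with it. At rest this point is 235 mm above the bench and 88 mm to the press's -x of the awl, the pad sloping up outward by 0.45 rad; at the lower stop 137 mm above the bench and 107 mm to -x, sloping down by 0.15 rad.
- lever (a joint): Angle of the hand lever, rad: 0 up at rest, 0.60 down at its stop. It turns about a level axis along the press's y, 62 mm to +x of the awl and 155 mm above the bench, 170 mm from the pad's middle. A spring returns it by itself; pushing the pad takes about 3 N at first, 7 N at the stop.
- jig: Fixed fixture that carries the sprung fence: a low wooden block on a steel foot, 28 mm high (bolt heads 32 mm), 50 to 100 mm behind the fence's rest face. Origin on the bench below the middle of the fence's face at rest; x points from the face into the fixture (the pressing direction), y along the fence.
- fence_face (a point): Middle of the aluminium fence's front face, 15 mm above the bench; moves with the fence. Axes as the fixture's. The fence is a bar 12 mm thick, 180 mm long, from 2 to 28 mm above the bench, on two sprung rods; the bench in front of and below it is bare. Fingers gripping the rail with their tips over 32 mm above the bench clear the fence and fixture.
- fence (a joint): How far the fence is pushed in, m: 0 at rest, 0.030 with the springs bottomed. No preload, 700 N per m: 10 N gives 0.0143; 6 N 0.0086; 14 N 0.020.
- cells: Bystander: block of four joined square peat-coloured plastic cells, 122 x 122 mm, 55 mm high; origin at its underside.
- pot: Bystander: cream glazed ceramic herb pot, 104 mm across, 100 mm high; origin at its underside.
- kneeler: Bystander: dark hard silicone kneeling block 130 x 240 x 40 mm; origin at its underside.
- cultivator: Bystander: steel three-tined hand cultivator with a wooden handle, 290 mm long along its x; origin at bench height near its middle.
Mind the look-alikes: they are no part of the job. Leave any orange or turquoise look-alike of the rail alone. What is shaped like the jig but orange is not meant.

How it is judged:
By the outcome, as a careful person would: the job done as asked, in the order asked, and still so for the second after the job is handed in, while the arm keeps its last pose, push and grip.
It also fails if it takes over 58 s, if anything falls off the work surface, if the arm or the gripper's body presses on something with over 40 N, if the wrist force passes 120 N, or if a joint passes its speed limit or range.

## Working session

There is one attempt and no reset: what is moved stays moved. The work goes in short steps, Python scripts to look and compute and a tool call to move; the robot and the scene stay as the last step left them, time stands still between calls to the robot, and variables do not carry over. Pictures are saved under pics/ and viewed, and the job is handed in when it is done.

Besides the shell and the picture viewer there is one more tool, called after "Emit:" as a command line: name --argument value ..., lists and objects as JSON in quotes. apply_moves: Moves the arm, as the interface text tells. Its arguments: {"type":"object","properties":{"commands":{"type":"array"}},"required":["commands"]}

```bash
ls; mkdir -p pics; python3 - <<'E'
from plant import observe, read_camera
import cv2
print(observe())
for n in ("scene","side","wrist"):
    c=read_camera(n); cv2.imwrite(f"pics/{n}0.png",c["frame"][:,:,::-1]); print(n,c["camera_matrix"],c["R"],c["t"])
E
```

```text
pics
{'t': 0.0, 'q': array([-1.15498434e+00,  8.74788737e-02,  1.75129294e-01,  1.65979210e+00,
       -1.85867540e-05,  1.57083560e+00]), 'qd': array([-0.00187365,  0.00067082, -0.0002184 , -0.00017962, -0.00095197,
       -0.00032847]), 'joint_torque': array([-1.58519371e-03, -5.20395076e+01,  4.64799428e+01,  1.63186959e-02,
       -7.32659851e-05,  3.85988244e-05]), 'tcp_pos': array([ 222.05097405, -502.89429334,  202.2702732 ]), 'tool_rot': array([-3.12773872,  1.56945085,  2.00042298]), 'wrist_force': array([-0.05224987, -0.33627211,  0.6413165 ]), 'wrist_torque': array([ 0.01734156, -0.03997655, -0.05999846]), 'finger_gap': 85.50960070797173}
scene [[454.2701272    0.         263.82731133]
 [  0.         454.2701272  192.04651516]
 [  0.           0.           1.        ]] [[ 0.88968298  0.45631498 -0.01551876]
 [ 0.33337501 -0.67245855 -0.66080299]
 [-0.31197003  0.58273161 -0.75039894]] [-424.07070716  -48.62270306 1986.82198351]
side [[382.02005592   0.         255.98302841]
 [  0.         382.02005592 195.44568148]
 [  0.           0.           1.        ]] [[-0.98586392 -0.16565143  0.02513845]
 [-0.11651849  0.5700265  -0.81332234]
 [ 0.12039843 -0.80475424 -0.58127002]] [ 479.26071392  162.24912256 1198.47593861]
wrist [[332.44224403   0.         254.56044208]
 [  0.         332.44224403 190.39661266]
 [  0.           0.           1.        ]] [[ 0.40343281 -0.91500746 -0.0018226 ]
 [-0.87781067 -0.38759314  0.28146044]
 [-0.25824483 -0.11195048 -0.9595711 ]] [-549.194932    -36.5958666   378.24038431]
```

View pics/scene0.png

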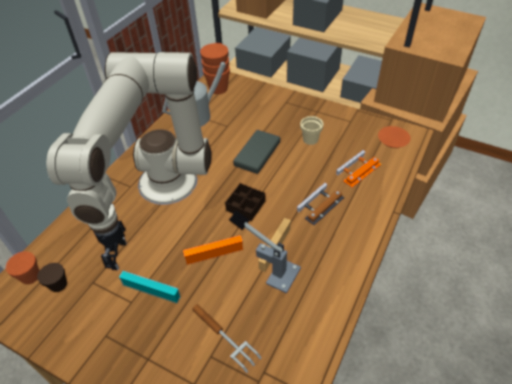

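View pics/side0.png

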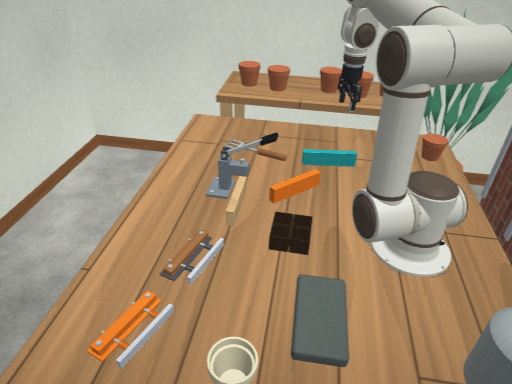

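View pics/wrist0.png

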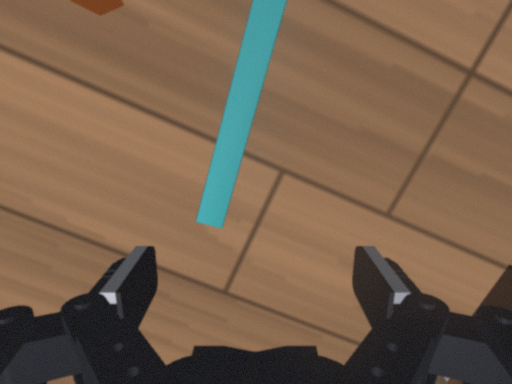

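The scene shows the press at about (275,260), the pine rail at about (283,235), the brown jig at about (325,207) and its orange look-alike at about (362,172). Next I'll enlarge the relevant regions.

```bash
python3 - <<'E'
import cv2
s=cv2.imread("pics/scene0.png"); d=cv2.imread("pics/side0.png")
def crop(im,x0,y0,w,h,k,n):
    c=cv2.resize(im[y0:y0+h,x0:x0+w],None,fx=k,fy=k,interpolation=cv2.INTER_CUBIC)
    for x in range((x0//10+1)*10,x0+w,10):
        cv2.line(c,((x-x0)*k,0),((x-x0)*k,6),(0,0,255),1)
        if x%20==0: cv2.putText(c,str(x),((x-x0)*k-10,18),0,.4,(0,0,255),1)
    for y in range((y0//10+1)*10,y0+h,10):
        cv2.line(c,(0,(y-y0)*k),(6,(y-y0)*k),(0,0,255),1)
        if y%20==0: cv2.putText(c,str(y),(8,(y-y0)*k+4),0,.4,(0,0,255),1)
    cv2.imwrite(f"pics/{n}.png",c)
crop(s,235,175,115,120,5 if 0 else 5,"sc_press")
crop(d,200,125,100,110,5,"sd_press")
crop(d,150,220,110,70,7,"sd_jig")
E
```

```text
(no output)
```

View pics/sc_press.png

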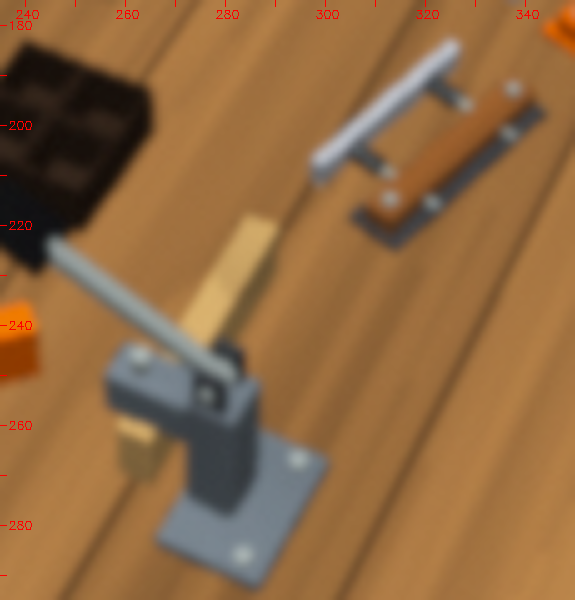

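View pics/sd_press.png

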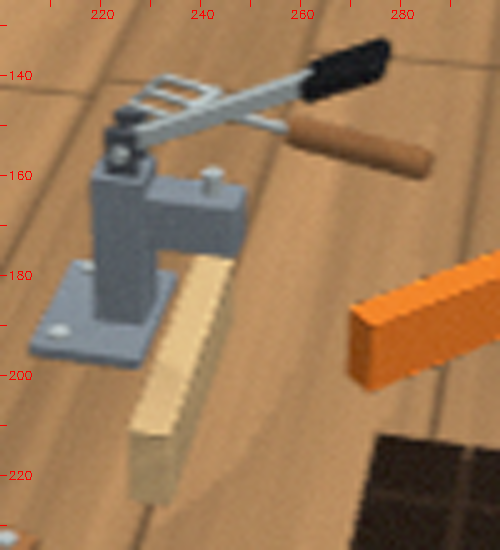

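View pics/sd_jig.png

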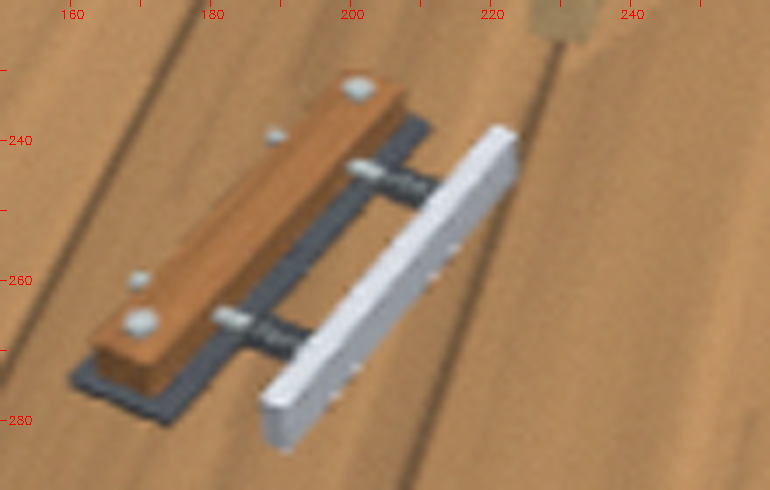

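```bash
cat > h.py <<'E'
import numpy as np
from scipy.optimize import least_squares
CAM={'scene':(np.array([[454.2701272,0,263.82731133],[0,454.2701272,192.04651516],[0,0,1]]),
 np.array([[0.88968298,0.45631498,-0.01551876],[0.33337501,-0.67245855,-0.66080299],[-0.31197003,0.58273161,-0.75039894]]),np.array([-424.07070716,-48.62270306,1986.82198351])),
'side':(np.array([[382.02005592,0,255.98302841],[0,382.02005592,195.44568148],[0,0,1]]),
 np.array([[-0.98586392,-0.16565143,0.02513845],[-0.11651849,0.5700265,-0.81332234],[0.12039843,-0.80475424,-0.58127002]]),np.array([479.26071392,162.24912256,1198.47593861]))}
def proj(n,X):
    K,R,t=CAM[n]; p=K@(R@np.asarray(X,float)+t); return p[:2]/p[2]
def W(p,m):
    c,s=np.cos(p[2]),np.sin(p[2]); return np.array([p[0]+c*m[0]-s*m[1],p[1]+s*m[0]+c*m[1],m[2]])
def fit(obs,p0):
    f=lambda p:np.concatenate([proj(n,W(p,m))-uv for n,m,uv in obs])
    r=least_squares(f,p0,loss='soft_l1'); return r.x,r.fun.reshape(-1,2)
def plane(n,uv,z):
    K,R,t=CAM[n]; d=R.T@np.linalg.solve(K,[uv[0],uv[1],1]); o=-R.T@t; return o+d*(z-o[2])/d[2]
E
python3 - <<'E'
from h import *
np.set_printoptions(suppress=True,precision=2)
obs=[('side',(14,110,60),(226,211.5)),('side',(-14,110,60),(234.3,211.3)),('side',(14,110,0),(226.3,225.5)),('side',(-14,110,0),(233,225.8)),
('scene',(-14,110,60),(285,218)),('scene',(14,110,60),(290.5,221)),('scene',(-14,-110,60),(258,259.5)),('scene',(14,-110,60),(266,263))]
p,r=fit(obs,[600,-200,0]);print('rail',p);print(r)
obs=[('side',(-22,18,122),(249,163)),('side',(-22,18,78),(247.5,176)),('scene',(-22,-18,122),(256.5,252)),('scene',(-22,18,122),(262,243.5)),('scene',(-22,-18,78),(257,257.5))]
p,r=fit(obs,[600,-300,0]);print('press',p);print(r)
for n in('side','scene'):
  for m in [(-88,0,235),(-88-27,0,235+13),(-88-27,23,248),(-88-27,-23,248),(-88+27,23,222),(-88+27,-23,222)]: print(n,proj(n,W(p,m)))
obs=[('side',(0,-90,28),(223.3,239)),('side',(0,90,28),(191,278)),('side',(0,90,2),(191,284.5)),('side',(0,-90,2),(223.5,245.5)),('scene',(0,-90,28),(297,207)),('scene',(0,90,28),(324.5,182.5))]
p,r=fit(obs,[600,100,0]);print('jig',p);print(r)
E
```

```text
rail [ 577.09 -104.43    0.03]
[[-1.04 -1.04]
 [-0.77  0.07]
 [-0.94 -0.71]
 [ 0.69 -0.1 ]
 [-1.79 -1.58]
 [-0.69 -2.2 ]
 [ 0.5   0.39]
 [-0.5  -0.32]]
press [ 526.21 -195.18   -8.88]
[[ -1.82  -0.01]
 [ -0.46  -2.5 ]
 [  0.01 -14.66]
 [ -4.85   2.13]
 [ -0.15 -13.11]]
side [230.72 139.38]
side [222.77 137.03]
side [220.62 134.  ]
side [224.97 140.15]
side [236.18 138.66]
side [240.84 144.77]
scene [275.4  220.75]
scene [283.42 217.83]
scene [284.12 223.26]
scene [282.73 212.51]
scene [268.01 229.05]
scene [266.95 218.31]
jig [596.62 188.75  -0.28]
[[-0.21 -0.69]
 [-0.81  0.07]
 [-0.11  0.07]
 [-0.2  -0.91]
 [-1.   -1.5 ]
 [-0.95 -1.04]]
```

```bash
python3 - <<'E'
from h import *
np.set_printoptions(suppress=True,precision=2)
obs=[('side',(-22,18,122),(249,163)),('side',(-22,18,78),(247.5,176)),('scene',(-22,-18,122),(256.5,252)),('scene',(-22,18,122),(262,243.5)),('scene',(-22,-18,78),(257,257.5))]
for y in (-0.3,0,.3):
  p,r=fit(obs,[580,-194,y]);print('press',p);print(r)
for n in('side','scene'):
  for m in [(-88,0,235),(-88-27,0,235+13),(-88-27,23,248),(-88-27,-23,248),(-88+27,23,222),(-88+27,-23,222),(125,0,0)]: print(n,m,proj(n,W(p,m)))
c=__import__('cv2')
E
python3 - <<'E'
import cv2
s=cv2.imread("pics/scene0.png")
cv2.imwrite("pics/pad.png",cv2.resize(s[195:275,220:300],None,fx=7,fy=7,interpolation=cv2.INTER_CUBIC))
E
```

```text
press [ 578.18 -197.21    0.36]
[[-1.51  1.64]
 [-0.16 -0.81]
 [ 0.07 -0.53]
 [-4.21 -0.47]
 [-0.09  0.9 ]]
press [ 578.18 -197.21    0.36]
[[-1.51  1.64]
 [-0.16 -0.81]
 [ 0.07 -0.53]
 [-4.21 -0.47]
 [-0.09  0.9 ]]
press [ 578.18 -197.21    0.36]
[[-1.51  1.64]
 [-0.16 -0.81]
 [ 0.07 -0.53]
 [-4.21 -0.47]
 [-0.09  0.9 ]]
side (-88, 0, 235) [265.96 131.97]
side (-115, 0, 248) [273.84 127.98]
side (-115, 23, 248) [275.43 130.95]
side (-115, -23, 248) [272.29 125.1 ]
side (-61, 23, 222) [259.48 139.  ]
side (-61, -23, 222) [256.79 132.95]
side (125, 0, 0) [206.88 193.87]
scene (-88, 0, 235) [236.75 226.38]
scene (-115, 0, 248) [228.51 223.39]
scene (-115, 23, 248) [229.61 217.98]
scene (-115, -23, 248) [227.39 228.91]
scene (-61, 23, 222) [245.83 223.93]
scene (-61, -23, 222) [243.96 234.87]
scene (125, 0, 0) [297.49 269.28]
```

View pics/pad.png

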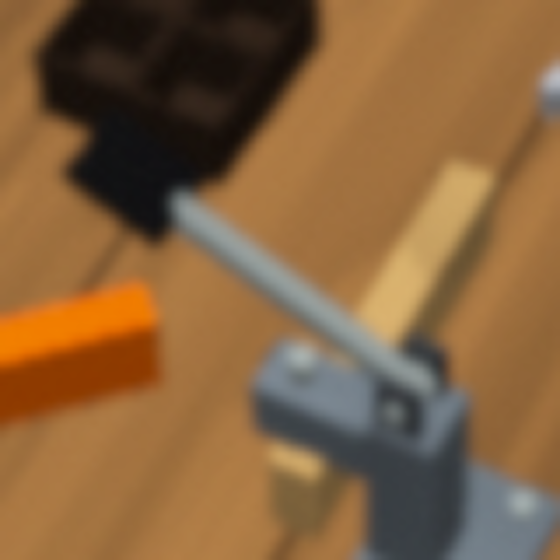

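```bash
python3 - <<'E'
from h import *
np.set_printoptions(suppress=True,precision=1)
for uv in [(327.5,267),(286,291),(267,282)]: print('foot scene',plane('scene',uv,6))
for uv in [(206,195.5),(228,198),(235,180)]: print('foot side',plane('side',uv,4))
print('knob',plane('scene',(263,246),128),plane('side',(242,160),128))
print('post top', plane('scene',(275.5,262),122),plane('scene',(286.5,252),122))
print('pivot', plane('scene',(278.5,249.5),160),plane('side',(224,154),160))
# fit excluding bad corner, with rail-like
obs=[('side',(-22,18,122),(249,163)),('side',(-22,18,78),(247.5,176)),('scene',(-22,-18,122),(256.5,252)),('scene',(-22,-18,78),(257,257.5)),('scene',(0,0,126),(263,246)),('side',(0,0,126),(242,160.5))]
p,r=fit(obs,[580,-194,0]);print('press',p);print(r)
for n in('side','scene'):
  for m in [(-88,0,235),(-88-27,23,248),(-88-27,-23,248),(-88+27,23,222),(-88+27,-23,222),(62,0,155),(125,20,0)]: print(n,m,proj(n,W(p,m)))
E
```

```text
foot scene [791.3 -97.7   6. ]
foot scene [ 696.8 -256.1    6. ]
foot scene [ 619.9 -254.     6. ]
foot side [ 693.7 -136.8    4. ]
foot side [ 611.9 -137.6    4. ]
foot side [ 612.  -258.7    4. ]
knob [ 575.6 -194.9  128. ] [ 574.4 -205.8  128. ]
post top [ 642.3 -231.   122. ] [ 658.6 -177.1  122. ]
pivot [ 640.  -203.5  160. ] [ 633.  -179.3  160. ]
press [ 575.1 -195.7    0.5]
[[-0.4  1.6]
 [ 1.  -0.9]
 [-0.  -0.6]
 [-0.2  0.8]
 [-0.2  0.4]
 [-0.8  1.4]]
side (-88, 0, 235) [266.1 131.1]
side (-115, 23, 248) [275.9 129.6]
side (-115, -23, 248) [271.5 124. ]
side (-61, 23, 222) [260.5 138.4]
side (-61, -23, 222) [256.5 132.5]
side (62, 0, 155) [224. 157.]
side (125, 20, 0) [209.2 199.3]
scene (-88, 0, 235) [235.9 227.9]
scene (-115, 23, 248) [228.  220.1]
scene (-115, -23, 248) [227.1 231.2]
scene (-61, 23, 222) [244.4 224.7]
scene (-61, -23, 222) [243.9 235.8]
scene (62, 0, 155) [280.5 241.6]
scene (125, 20, 0) [296.7 261.1]
```

```bash
python3 - <<'E'
from h import *
np.set_printoptions(suppress=True,precision=1)
print(plane('scene',(300.5,267),6),plane('scene',(286.6,292),6))
obs=[('side',(-22,18,122),(249,163)),('side',(-22,18,78),(247.5,176)),('scene',(-22,-18,122),(256.5,252)),('scene',(-22,-18,78),(257,257.5)),('scene',(0,0,126),(263,246)),('side',(0,0,126),(242,160.5)),
('scene',(125,60,6),(300.5,267)),('scene',(125,-60,6),(286.6,292)),('side',(125,60,4),(206,195.5)),
('scene',(62,0,160),(278.5,249.5)),('scene',(-115,-23,248),(230,219.6)),('scene',(-115,23,248),(233.6,213)),('side',(-61,23,222),(261,139.4))]
for y in(0,-.3,.3):
  p,r=fit(obs,[580,-194,y]);print('press',p);
print(r)
for yaw in(-.1,0,.1):
 p=[575,-196,yaw]
 for n in('side','scene'):
  for m in [(-88,0,235),(-88-27,23,248),(-88-27,-23,248),(-88+27,23,222),(-88+27,-23,222),(-121,-23,235.4)]: print(yaw,n,m,proj(n,W(p,m)))
E
```

```text
[ 702.2 -142.3    6. ] [ 700.4 -258.8    6. ]
press [ 576.  -203.7    0. ]
press [ 576.  -203.7    0. ]
press [ 576.  -203.7    0. ]
[[-2.2  1.8]
 [-0.8 -0.6]
 [-2.4 -1.4]
 [-2.5  0. ]
 [-1.   2.2]
 [-0.5  0.2]
 [-0.5 -1. ]
 [ 0.7  0.4]
 [-1.2 -0.5]
 [-0.3 -0.7]
 [-2.7  1.3]
 [ 0.  -1.8]
 [-2.5  1.5]]
-0.1 side (-88, 0, 235) [266.7 137.6]
-0.1 side (-115, 23, 248) [273.2 138.3]
-0.1 side (-115, -23, 248) [276.4 132.3]
-0.1 side (-61, 23, 222) [257. 143.]
-0.1 side (-61, -23, 222) [260.5 137. ]
-0.1 side (-121, -23, 235.4) [277.9 135.9]
-0.1 scene (-88, 0, 235) [240.5 216.8]
-0.1 scene (-115, 23, 248) [237.7 206.7]
-0.1 scene (-115, -23, 248) [229.9 215.6]
-0.1 scene (-61, 23, 222) [251. 218.]
-0.1 scene (-61, -23, 222) [243.4 227.1]
-0.1 scene (-121, -23, 235.4) [228.7 217.2]
0 side (-88, 0, 235) [267.2 136.5]
0 side (-115, 23, 248) [274.5 136.8]
0 side (-115, -23, 248) [276.3 130.7]
0 side (-61, 23, 222) [258.  142.3]
0 side (-61, -23, 222) [260.2 136.1]
0 side (-121, -23, 235.4) [277.8 134.3]
0 scene (-88, 0, 235) [239.2 218.6]
0 scene (-115, 23, 248) [235.3 208.7]
0 scene (-115, -23, 248) [228.6 218.2]
0 scene (-61, 23, 222) [249.5 219. ]
0 scene (-61, -23, 222) [243.  228.6]
0 scene (-121, -23, 235.4) [227.3 219.9]
0.1 side (-88, 0, 235) [267.4 135.3]
0.1 side (-115, 23, 248) [275.5 135.3]
0.1 side (-115, -23, 248) [275.8 129.2]
0.1 side (-61, 23, 222) [258.9 141.5]
0.1 side (-61, -23, 222) [259.7 135.3]
0.1 side (-121, -23, 235.4) [277.4 132.7]
0.1 scene (-88, 0, 235) [238.  220.5]
0.1 scene (-115, 23, 248) [233.2 210.9]
0.1 scene (-115, -23, 248) [227.6 220.9]
0.1 scene (-61, 23, 222) [248.1 220. ]
0.1 scene (-61, -23, 222) [242.8 230.2]
0.1 scene (-121, -23, 235.4) [226.3 222.7]
```

```bash
cat >> h.py <<'E'
from scipy.spatial.transform import Rotation as Ro
def st():
    from plant import observe
    o=observe(); return o,np.array(o['tcp_pos']),Ro.from_euler('xyz',o['tool_rot'])
def down(yaw):  # tool x down, tool z along (cos yaw, sin yaw,0)
    x=np.array([0,0,-1.]); z=np.array([np.cos(yaw),np.sin(yaw),0]); y=np.cross(z,x); return Ro.from_matrix(np.c_[x,y,z])
def delta(pos,rot=None):
    o,p,R=st(); print('shift cm',np.round(R.inv().apply(np.array(pos)-p)/10,2), 'turn', None if rot is None else np.round((R.inv()*rot).as_rotvec(),4))
E
python3 - <<'E'
from h import *
np.set_printoptions(suppress=True,precision=3)
o,p,R=st(); print(R.as_matrix())
for y in (0,np.pi): delta([487,-200,270],down(y))
print('cells',plane('scene',(245,203),55),plane('side',(292,232),55))
print('orange',plane('side',(272,190),60),plane('scene',(240,240),60))
print('teal',plane('scene',(120,274),60),plane('scene',(178,295),60))
E
```

```text
[[-0.     0.915  0.404]
 [ 0.001  0.404 -0.915]
 [-1.     0.    -0.001]]
shift cm [ -6.74  36.47 -17.02] turn [-1.155 -0.001 -0.001]
shift cm [ -6.74  36.47 -17.02] turn [ 1.987 -0.001  0.001]
cells [391.441   2.276  55.   ] [366.     63.313  55.   ]
orange [ 454.501 -139.394   60.   ] [ 463.741 -168.097   60.   ]
teal [ 154.354 -486.684   60.   ] [ 385.667 -463.019   60.   ]
```

Emit:
apply_moves --commands '[{"tx":-3.6,"ty":3.0,"tz":-1.4,"jaw":255},{"tx":-3.6,"ty":3.0,"tz":-1.4,"jaw":255},{"ty":3.0,"tz":-1.4,"jaw":255},{"ty":3.0,"tz":-1.4,"jaw":255},{"ty":3.0,"tz":-1.4,"jaw":255}]'

```text
$.commands[0]: bad value
```

Emit:
apply_moves --commands '[{"ty":3.5,"tz":-1.65,"jaw":255},{"ty":3.5,"tz":-1.65,"jaw":255},{"ty":3.5,"tz":-1.65,"jaw":255},{"ty":3.5,"tz":-1.65,"jaw":255},{"ty":3.5,"tz":-1.65,"jaw":255}]'

```text
$.commands[0]: bad value
```

Emit:
apply_moves --commands '[{"ty":2.0,"tz":-1.0,"wx":-0.11,"jaw":255},{"wx":-0.12,"jaw":255},{"wx":-0.12,"jaw":255},{"wx":-0.12,"jaw":255},{"wx":-0.12,"jaw":255}]'

```text
$.commands[0]: bad value
```

Emit:
apply_moves --commands '[{"wx":-0.12,"jaw":255},{"wx":-0.12,"jaw":255},{"wx":-0.12,"jaw":255},{"wx":-0.12,"jaw":255},{"wx":-0.085,"jaw":255}]'

```text
$.commands[0]: bad value
```

```bash
python3 - <<'E'
from h import *
from plant import read_camera
import cv2
np.set_printoptions(suppress=True,precision=3)
o,p,R=st(); print(o['t'],p,R.as_matrix(),o['q'],o['wrist_force'])
delta([487,-200,265],down(0))
c=read_camera('wrist'); cv2.imwrite('pics/w1.png',c['frame'][:,:,::-1])
np.savez('w1.npz',**{k:c[k] for k in('camera_matrix','R','t')})
a=read_camera('side')['frame'][100:200,190:300,::-1]; b=read_camera('scene')['frame'][180:280,200:310,::-1]
cv2.imwrite('pics/ss1.png',cv2.resize(np.vstack([a,b]),None,fx=4,fy=3,interpolation=cv2.INTER_CUBIC)[:600])
E
```

```text
0.15 [ 222.083 -502.946  202.444] [[-0.     0.915  0.404]
 [ 0.001  0.404 -0.915]
 [-1.     0.    -0.001]] [-1.155  0.087  0.175  1.66   0.     1.571] [0.048 0.634 1.214]
shift cm [ -6.24  36.47 -17.02] turn [-1.155 -0.001 -0.001]
```

View pics/w1.png

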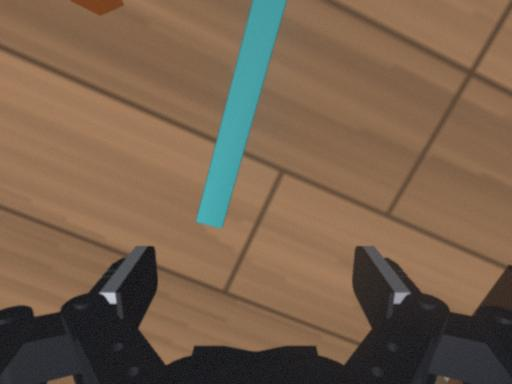

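View pics/ss1.png

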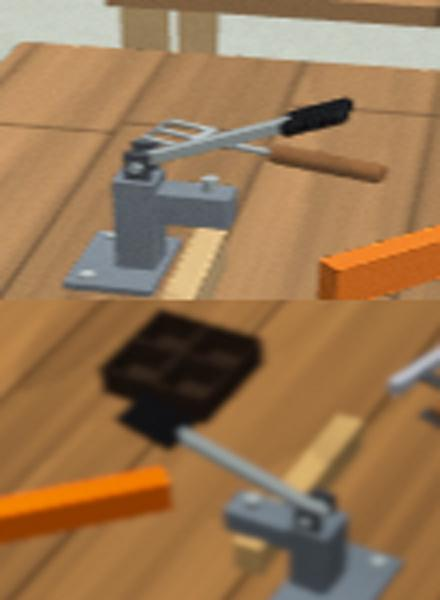

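The calls were refused before anything moved. The rows probably need every key.

Emit:
apply_moves --commands '[{"tx":-3.6,"ty":1.5,"tz":-0.7,"wx":0,"wy":0,"wz":0,"jaw":255},{"tx":-3.6,"ty":1.5,"tz":-0.7,"wx":0,"wy":0,"wz":0,"jaw":255},{"tx":0,"ty":3.5,"tz":-1.65,"wx":0,"wy":0,"wz":0,"jaw":255},{"tx":0,"ty":3.5,"tz":-1.65,"wx":0,"wy":0,"wz":0,"jaw":255},{"tx":0,"ty":3.5,"tz":-1.65,"wx":0,"wy":0,"wz":0,"jaw":255}]'

```text
t: 0.72
tcp_pos: [320.8, -389.7, 275.6]
tool_rot: [0.335, 1.57, -0.821]
wrist_force: [0.4, -0.2, -0.3]
finger_gap: 25.5
```

Emit:
apply_moves --commands '[{"tx":0,"ty":3.75,"tz":-1.75,"wx":0,"wy":0,"wz":0,"jaw":255},{"tx":0,"ty":3.75,"tz":-1.75,"wx":0,"wy":0,"wz":0,"jaw":255},{"tx":0,"ty":3.75,"tz":-1.75,"wx":0,"wy":0,"wz":0,"jaw":255},{"tx":0,"ty":3.75,"tz":-1.75,"wx":0,"wy":0,"wz":0,"jaw":255},{"tx":0,"ty":3.75,"tz":-1.75,"wx":0,"wy":0,"wz":0,"jaw":255}]'

```text
t: 1.13
tcp_pos: [457.1, -232.9, 275.2]
tool_rot: [0.648, 1.57, -0.507]
wrist_force: [0.2, -1.0, -0.0]
finger_gap: 0.2
```

Emit:
apply_moves --commands '[{"tx":0,"ty":3.8,"tz":-1.75,"wx":0,"wy":0,"wz":0,"jaw":255},{"tx":0,"ty":0,"tz":0,"wx":-0.12,"wy":0,"wz":0,"jaw":255},{"tx":0,"ty":0,"tz":0,"wx":-0.12,"wy":0,"wz":0,"jaw":255},{"tx":0,"ty":0,"tz":0,"wx":-0.12,"wy":0,"wz":0,"jaw":255},{"tx":0,"ty":0,"tz":0,"wx":-0.12,"wy":0,"wz":0,"jaw":255}]'

```text
t: 1.55
tcp_pos: [484.0, -203.0, 274.8]
tool_rot: [-2.681, 1.57, 2.934]
wrist_force: [-0.3, 0.0, -0.6]
finger_gap: 0.3
```

Emit:
apply_moves --commands '[{"tx":0,"ty":0,"tz":0,"wx":-0.12,"wy":0,"wz":0,"jaw":255},{"tx":0,"ty":0,"tz":0,"wx":-0.12,"wy":0,"wz":0,"jaw":255},{"tx":0,"ty":0,"tz":0,"wx":-0.12,"wy":0,"wz":0,"jaw":255},{"tx":0,"ty":0,"tz":0,"wx":-0.12,"wy":0,"wz":0,"jaw":255},{"tx":0,"ty":0,"tz":0,"wx":-0.12,"wy":0,"wz":0,"jaw":255}]'

```text
t: 1.97
tcp_pos: [483.8, -203.5, 275.0]
tool_rot: [-3.121, 1.571, 3.094]
wrist_force: [-0.0, 0.1, 0.1]
finger_gap: -0.1
```

```bash
python3 - <<'E'
from h import *
from plant import read_camera
import cv2
np.set_printoptions(suppress=True,precision=3)
o,p,R=st(); print(o['t'],p,R.as_matrix(),o['q'],o['wrist_force'])
delta([487,-200,265],down(0))
c=read_camera('wrist'); cv2.imwrite('pics/w1.png',c['frame'][:,:,::-1])
np.savez('w1.npz',**{k:c[k] for k in('camera_matrix','R','t')})
a=read_camera('side')['frame'][90:190,190:300,::-1]; b=read_camera('scene')['frame'][170:270,200:310,::-1]
cv2.imwrite('pics/ss1.png',cv2.resize(np.hstack([a,b]),None,fx=3.6,fy=3.6,interpolation=cv2.INTER_CUBIC)[:600])
E
```

```text
1.9667 [ 483.761 -203.492  274.956] [[-0.     0.069  0.998]
 [ 0.     0.998 -0.069]
 [-1.    -0.    -0.   ]] [-0.398  0.067  0.296  1.801 -0.     1.242] [-0.037  0.07   0.112]
shift cm [1.   0.37 0.3 ] turn [-0.069 -0.    -0.   ]
```

View pics/w1.png

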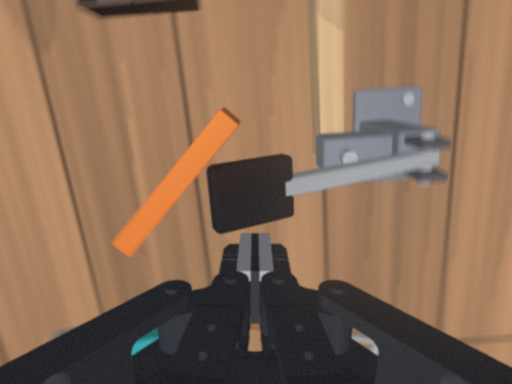

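View pics/ss1.png

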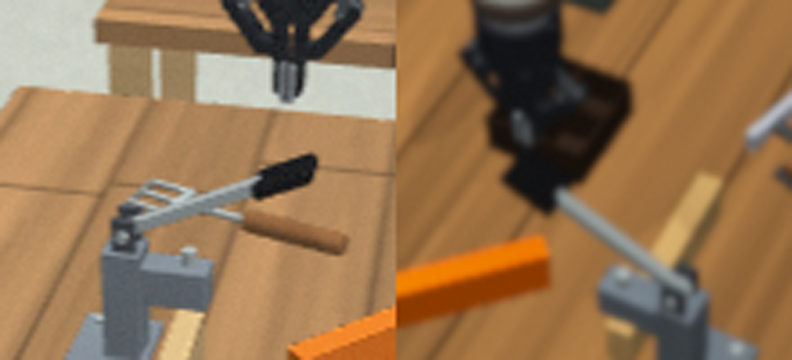

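```bash
cat >> h.py <<'E'
def addw(f,name):
    d=np.load(f); CAM[name]=(d['camera_matrix'],d['R'],d['t'])
E
python3 - <<'E'
from h import *
np.set_printoptions(suppress=True,precision=1)
addw('w1.npz','w')
for uv,z in [((252,192),235),((209,169),248),((220,231),248),((291,155),222),((293,214),222),((427,160),160),((350,158),126),((315,10),60),((341,10),60),((319,90),60),((343,90),60),((409,99),8)]: print(uv,z,plane('w',uv,z))
obs=[('w',(-115,23,248),(209,168)),('w',(-115,-23,248),(220,231)),('w',(-61,23,222),(291,155)),('w',(-61,-23,222),(294,214)),('w',(0,0,126),(350,158)),('w',(62,0,160),(426,158)),('w',(-22,18,122),(317,136)),('w',(-22,-18,122),(319,165))]
p,r=fit(obs,[575,-200,0]);print('press',p*[1,1,100]);print(r)
E
```

```text
(252, 192) 235 [ 482.1 -194.5  235. ]
(209, 169) 248 [ 457.6 -174.4  248. ]
(220, 231) 248 [ 460.2 -215.2  248. ]
(291, 155) 222 [ 510.  -174.1  222. ]
(293, 214) 222 [ 509.8 -216.7  222. ]
(427, 160) 160 [ 633.8 -198.4  160. ]
(350, 158) 126 [ 576.4 -199.1  126. ]
(315, 10) 60 [556.6 -53.8  60. ]
(341, 10) 60 [583.6 -55.7  60. ]
(319, 90) 60 [ 559.5 -133.9   60. ]
(343, 90) 60 [ 586.1 -135.8   60. ]
(409, 99) 8 [ 682.7 -153.     8. ]
press [ 571.6 -196.    -0.4]
[[-1.8 -1.9]
 [-5.3  5.1]
 [ 1.  -2.1]
 [ 0.2  2.5]
 [-4.9 -2.8]
 [ 1.  -0.4]
 [ 4.4  1.5]
 [ 2.7  8.7]]
```

The wrist view shows the pad centred at about (252,192), which works out to about (483,-196) mm, and the lever runs along world x. I'll go down onto the pad.

Emit:
apply_moves --commands '[{"tx":1.0,"ty":0.35,"tz":0.1,"wx":0,"wy":0,"wz":0,"jaw":255},{"tx":1.0,"ty":0.35,"tz":0.1,"wx":0,"wy":0,"wz":0,"jaw":255},{"tx":1.0,"ty":0,"tz":0,"wx":0,"wy":0,"wz":0,"jaw":255},{"tx":1.0,"ty":0,"tz":-0.2,"wx":0,"wy":0,"wz":0,"jaw":255},{"tx":1.0,"ty":0,"tz":-0.4,"wx":0,"wy":0,"wz":0,"jaw":255}]'

```text
t: 2.53
tcp_pos: [480.4, -196.2, 224.3]
tool_rot: [2.71, 1.571, 2.631]
wrist_force: [0.7, -0.4, -0.7]
finger_gap: -0.0
```

Emit:
apply_moves --commands '[{"tx":1.0,"ty":0,"tz":-0.4,"wx":0,"wy":0,"wz":0,"jaw":255},{"tx":1.0,"ty":0,"tz":-0.3,"wx":0,"wy":0,"wz":0,"jaw":255},{"tx":1.0,"ty":0,"tz":-0.25,"wx":0,"wy":0,"wz":0,"jaw":255},{"tx":1.0,"ty":0,"tz":-0.2,"wx":0,"wy":0,"wz":0,"jaw":255},{"tx":0.5,"ty":0,"tz":-0.1,"wx":0,"wy":0,"wz":0,"jaw":255}]'

```text
t: 2.95
tcp_pos: [467.3, -195.3, 179.5]
tool_rot: [-2.816, 1.57, -2.895]
wrist_force: [-1.0, 0.0, 4.5]
finger_gap: 0.1
```

Emit:
apply_moves --commands '[{"tx":0.9,"ty":0,"tz":-0.1,"wx":0,"wy":0,"wz":0,"jaw":255},{"tx":0.9,"ty":0,"tz":0,"wx":0,"wy":0,"wz":0,"jaw":255},{"tx":0.9,"ty":0,"tz":0,"wx":0,"wy":0,"wz":0,"jaw":255},{"tx":0.7,"ty":0,"tz":0.1,"wx":0,"wy":0,"wz":0,"jaw":255},{"tx":0,"ty":0,"tz":0,"wx":0,"wy":0,"wz":0,"jaw":255}]'

```text
t: 3.37
tcp_pos: [467.5, -195.3, 145.1]
tool_rot: [-3.137, 1.57, 3.069]
wrist_force: [-0.7, -0.8, 5.6]
finger_gap: 0.4
```

```bash
python3 - <<'E'
from h import *
from plant import read_camera
import cv2
o,p,R=st(); print(o['t'],p,o['wrist_force'])
a=read_camera('side')['frame'][110:210,190:300,::-1]; b=read_camera('scene')['frame'][180:280,200:310,::-1]
cv2.imwrite('pics/ss2.png',cv2.resize(np.hstack([a,b]),None,fx=3.6,fy=3.6,interpolation=cv2.INTER_CUBIC)[:600])
E
```

```text
3.3667 [ 467.50610241 -195.30245387  145.13467894] [-0.73830305 -0.80466883  5.60416607]
```

View pics/ss2.png

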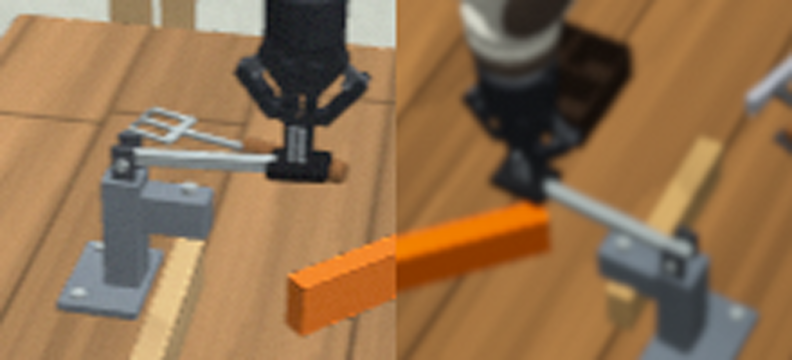

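The side view shows the fingers centred on the pad, which is nearly level and close to the stop. I'll finish with small steps.

Emit:
apply_moves --commands '[{"tx":0.3,"ty":0,"tz":0,"wx":0,"wy":0,"wz":0,"jaw":255},{"tx":0.2,"ty":0,"tz":0,"wx":0,"wy":0,"wz":0,"jaw":255},{"tx":0.1,"ty":0,"tz":0,"wx":0,"wy":0,"wz":0,"jaw":255},{"tx":0,"ty":0,"tz":0,"wx":0,"wy":0,"wz":0,"jaw":255},{"tx":0,"ty":0,"tz":0,"wx":0,"wy":0,"wz":0,"jaw":255}]'

```text
t: 3.88
tcp_pos: [467.8, -195.4, 140.9]
tool_rot: [-0.881, 1.57, -0.957]
wrist_force: [-3.3, 0.3, 5.6]
finger_gap: 0.1
```

Emit:
apply_moves --commands '[{"tx":0.1,"ty":0,"tz":0,"wx":0,"wy":0,"wz":0,"jaw":255},{"tx":0.1,"ty":0,"tz":0,"wx":0,"wy":0,"wz":0,"jaw":255},{"tx":0,"ty":0,"tz":0,"wx":0,"wy":0,"wz":0,"jaw":255},{"tx":0,"ty":0,"tz":0,"wx":0,"wy":0,"wz":0,"jaw":255},{"tx":0,"ty":0,"tz":0,"wx":0,"wy":0,"wz":0,"jaw":255}]'

```text
t: 4.3
tcp_pos: [467.7, -195.4, 138.9]
tool_rot: [-1.01, 1.57, -1.086]
wrist_force: [-3.7, 0.6, 5.9]
finger_gap: 0.2
```

Emit:
apply_moves --commands '[{"tx":0.1,"ty":0,"tz":0,"wx":0,"wy":0,"wz":0,"jaw":255},{"tx":0.1,"ty":0,"tz":0,"wx":0,"wy":0,"wz":0,"jaw":255},{"tx":0,"ty":0,"tz":0,"wx":0,"wy":0,"wz":0,"jaw":255},{"tx":0,"ty":0,"tz":0,"wx":0,"wy":0,"wz":0,"jaw":255},{"tx":0,"ty":0,"tz":0,"wx":0,"wy":0,"wz":0,"jaw":255}]'

```text
t: 4.72
tcp_pos: [467.8, -195.4, 136.9]
tool_rot: [-0.97, 1.57, -1.046]
wrist_force: [-3.9, 1.2, 5.4]
finger_gap: -0.0
```

Emit:
apply_moves --commands '[{"tx":0.1,"ty":0,"tz":0,"wx":0,"wy":0,"wz":0,"jaw":255},{"tx":0.1,"ty":0,"tz":0,"wx":0,"wy":0,"wz":0,"jaw":255},{"tx":0,"ty":0,"tz":0,"wx":0,"wy":0,"wz":0,"jaw":255},{"tx":0,"ty":0,"tz":0,"wx":0,"wy":0,"wz":0,"jaw":255},{"tx":0,"ty":0,"tz":0,"wx":0,"wy":0,"wz":0,"jaw":255}]'

```text
t: 5.13
tcp_pos: [467.7, -195.4, 134.9]
tool_rot: [-1.262, 1.57, -1.338]
wrist_force: [-3.9, -0.4, 5.6]
finger_gap: 0.2
```

Emit:
apply_moves --commands '[{"tx":0.1,"ty":0,"tz":0,"wx":0,"wy":0,"wz":0,"jaw":255},{"tx":0.1,"ty":0,"tz":0,"wx":0,"wy":0,"wz":0,"jaw":255},{"tx":0,"ty":0,"tz":0,"wx":0,"wy":0,"wz":0,"jaw":255},{"tx":0,"ty":0,"tz":0,"wx":0,"wy":0,"wz":0,"jaw":255},{"tx":0,"ty":0,"tz":0,"wx":0,"wy":0,"wz":0,"jaw":255}]'

```text
t: 5.55
tcp_pos: [467.8, -195.4, 133.0]
tool_rot: [-0.806, 1.57, -0.883]
wrist_force: [-4.6, -0.5, 6.1]
finger_gap: 0.1
```

```bash
python3 - <<'E'
from h import *
from plant import read_camera
import cv2
o,p,R=st(); print(o['t'],p,o['wrist_force'])
a=read_camera('side')['frame'][120:200,200:300,::-1]
cv2.imwrite('pics/ss3.png',cv2.resize(a,None,fx=7,fy=7,interpolation=cv2.INTER_CUBIC)[:600])
E
```

```text
5.55 [ 467.80013708 -195.39161067  132.95087033] [-4.62008193 -0.54043489  6.07392231]
```

View pics/ss3.png

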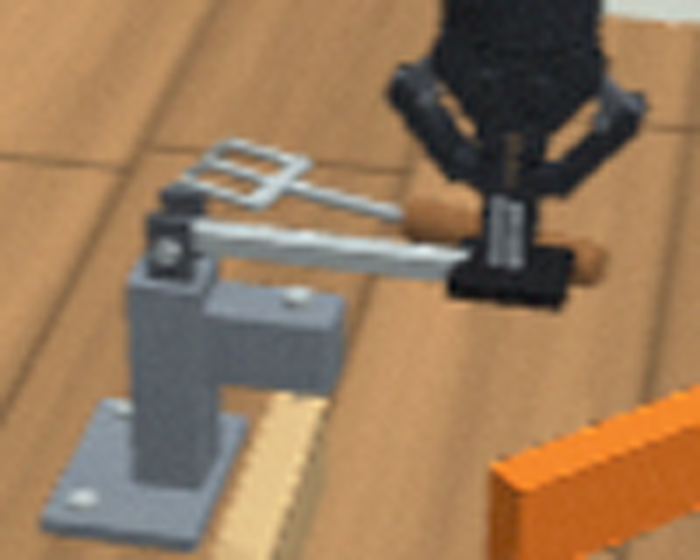

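The lever slopes down slightly now, and I feel no hard stop yet. I'll keep going.

Emit:
apply_moves --commands '[{"tx":0.1,"ty":0,"tz":0,"wx":0,"wy":0,"wz":0,"jaw":255},{"tx":0.1,"ty":0,"tz":0,"wx":0,"wy":0,"wz":0,"jaw":255},{"tx":0,"ty":0,"tz":0,"wx":0,"wy":0,"wz":0,"jaw":255},{"tx":0,"ty":0,"tz":0,"wx":0,"wy":0,"wz":0,"jaw":255},{"tx":0,"ty":0,"tz":0,"wx":0,"wy":0,"wz":0,"jaw":255}]'

```text
t: 6.02
tcp_pos: [467.8, -195.4, 131.0]
tool_rot: [-0.8, 1.57, -0.876]
wrist_force: [-4.6, -0.5, 6.3]
finger_gap: -0.1
```

Emit:
apply_moves --commands '[{"tx":0.1,"ty":0,"tz":0,"wx":0,"wy":0,"wz":0,"jaw":255},{"tx":0.1,"ty":0,"tz":0,"wx":0,"wy":0,"wz":0,"jaw":255},{"tx":0,"ty":0,"tz":0,"wx":0,"wy":0,"wz":0,"jaw":255},{"tx":0,"ty":0,"tz":0,"wx":0,"wy":0,"wz":0,"jaw":255},{"tx":0,"ty":0,"tz":0,"wx":0,"wy":0,"wz":0,"jaw":255}]'

```text
t: 6.43
tcp_pos: [467.8, -195.4, 129.0]
tool_rot: [-0.812, 1.57, -0.889]
wrist_force: [-4.3, 0.5, 6.6]
finger_gap: 0.2
```

Emit:
apply_moves --commands '[{"tx":0.1,"ty":0,"tz":0,"wx":0,"wy":0,"wz":0,"jaw":255},{"tx":0.1,"ty":0,"tz":0,"wx":0,"wy":0,"wz":0,"jaw":255},{"tx":0.1,"ty":0,"tz":0,"wx":0,"wy":0,"wz":0,"jaw":255},{"tx":0,"ty":0,"tz":0,"wx":0,"wy":0,"wz":0,"jaw":255},{"tx":0,"ty":0,"tz":0,"wx":0,"wy":0,"wz":0,"jaw":255}]'

```text
t: 6.85
tcp_pos: [467.8, -195.4, 125.9]
tool_rot: [-0.92, 1.57, -0.996]
wrist_force: [-3.1, 0.3, 6.6]
finger_gap: -0.5
```

```bash
python3 - <<'E'
from h import *
from plant import read_camera
import cv2
o,p,R=st(); print(o['t'],p,o['wrist_force'])
a=read_camera('side')['frame'][120:200,200:300,::-1]
cv2.imwrite('pics/ss4.png',cv2.resize(a,None,fx=7,fy=7,interpolation=cv2.INTER_CUBIC)[:600])
pr=np.array([574,-198,0.])
for th in(.5,.55,.6):
  c=np.array([62-170*np.cos(.49-th),0,155+170*np.sin(.49-th)]); print(th,c,proj('side',W(pr,c)),proj('side',W(pr,(62,0,155))))
print(proj('side',p))
E
```

```text
6.85 [ 467.78977654 -195.4219959   125.94199889] [-3.0962039   0.34322768  6.62040961]
0.5 [-107.99150007    0.          153.30002833] [272.27303633 158.07542991] [224.42401532 152.59522833]
0.55 [-107.69409179    0.          144.8061189 ] [272.06654376 160.18983422] [224.42401532 152.59522833]
0.6 [-106.97253665    0.          136.33768886] [271.74166676 162.26930819] [224.42401532 152.59522833]
[271.28302562 165.17637308]
```

View pics/ss4.png

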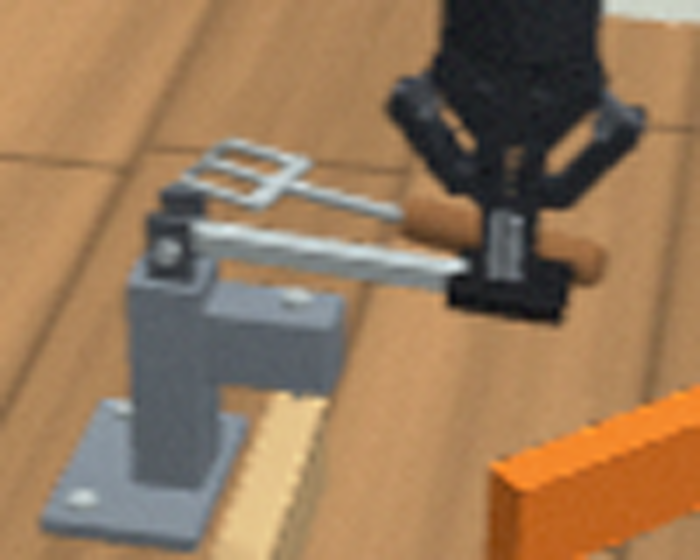

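Emit:
apply_moves --commands '[{"tx":0.1,"ty":0,"tz":0,"wx":0,"wy":0,"wz":0,"jaw":255},{"tx":0.1,"ty":0,"tz":0,"wx":0,"wy":0,"wz":0,"jaw":255},{"tx":0.1,"ty":0,"tz":0,"wx":0,"wy":0,"wz":0,"jaw":255},{"tx":0,"ty":0,"tz":0,"wx":0,"wy":0,"wz":0,"jaw":255},{"tx":0,"ty":0,"tz":0,"wx":0,"wy":0,"wz":0,"jaw":255}]'

```text
t: 7.32
tcp_pos: [467.8, -195.4, 123.0]
tool_rot: [-0.783, 1.57, -0.86]
wrist_force: [-4.1, 0.2, 6.1]
finger_gap: 0.2
```

Emit:
apply_moves --commands '[{"tx":0.1,"ty":0,"tz":0,"wx":0,"wy":0,"wz":0,"jaw":255},{"tx":0.1,"ty":0,"tz":0,"wx":0,"wy":0,"wz":0,"jaw":255},{"tx":0,"ty":0,"tz":0,"wx":0,"wy":0,"wz":0,"jaw":255},{"tx":0,"ty":0,"tz":0,"wx":0,"wy":0,"wz":0,"jaw":255},{"tx":0,"ty":0,"tz":0,"wx":0,"wy":0,"wz":0,"jaw":255}]'

```text
t: 7.73
tcp_pos: [467.9, -195.4, 121.1]
tool_rot: [-0.588, 1.57, -0.664]
wrist_force: [-3.6, 0.5, 6.5]
finger_gap: -0.3
```

Emit:
apply_moves --commands '[{"tx":0.1,"ty":0,"tz":0,"wx":0,"wy":0,"wz":0,"jaw":255},{"tx":0.1,"ty":0,"tz":0,"wx":0,"wy":0,"wz":0,"jaw":255},{"tx":0,"ty":0,"tz":0,"wx":0,"wy":0,"wz":0,"jaw":255},{"tx":0,"ty":0,"tz":0,"wx":0,"wy":0,"wz":0,"jaw":255},{"tx":0,"ty":0,"tz":0,"wx":0,"wy":0,"wz":0,"jaw":255}]'

```text
t: 8.15
tcp_pos: [467.9, -195.4, 119.1]
tool_rot: [-0.521, 1.57, -0.597]
wrist_force: [-4.7, 0.6, 6.8]
finger_gap: -0.1
```

```bash
python3 - <<'E'
from h import *
from plant import read_camera
import cv2
o,p,R=st(); print(o['t'],p,o['wrist_force'])
a=read_camera('side')['frame'][120:200,200:300,::-1]
cv2.imwrite('pics/ss5.png',cv2.resize(a,None,fx=7,fy=7,interpolation=cv2.INTER_CUBIC)[:600])
pr=np.array([574,-198,0.])
th=.6
for dx,dz in((-30,0),(30,0),(-30,-14),(30,-14)):
  a=np.array([62-170*np.cos(.49-th)+dx*np.cos(.15)-dz*0.15,23,155+170*np.sin(.49-th)+dx*np.sin(.15)+dz]); print((proj('side',W(pr,a))-[200,120])*7)
E
```

```text
8.15 [ 467.93702543 -195.41165376  119.06814897] [-4.71934519  0.61250505  6.84154153]
[555.30450932 333.54137574]
[436.78753375 304.98903356]
[549.37523072 357.28324722]
[431.61704062 328.87704325]
```

View pics/ss5.png

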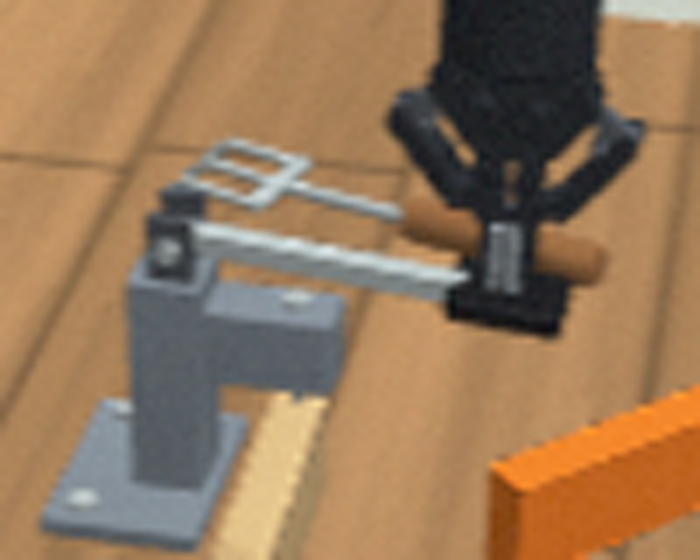

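```bash
python3 - <<'E'
from h import *
p=[483.76,-203.5,274.96]
print((proj('side',p)-[190,90])*3.6, (proj('scene',p)-[200,170])*3.6+[396,0])
for dz in(10,20,30): print(dz,(proj('side',[p[0],p[1],p[2]+dz])-[190,90])*3.6)
E
```

```text
[284.40597398 124.60417087] [527.49845435 152.75061549]
10 [284.89858028 114.50921952]
20 [285.3957715  104.32030942]
30 [285.89761197  94.03612266]
```

Comparing the images with the readings, the real fingertips sit about 20 mm behind the reported TCP. The stop should therefore come at a TCP height of about 112-115 mm, so I'll continue in small steps.

Emit:
apply_moves --commands '[{"tx":0.1,"ty":0,"tz":0,"wx":0,"wy":0,"wz":0,"jaw":255},{"tx":0.1,"ty":0,"tz":0,"wx":0,"wy":0,"wz":0,"jaw":255},{"tx":0.1,"ty":0,"tz":0,"wx":0,"wy":0,"wz":0,"jaw":255},{"tx":0,"ty":0,"tz":0,"wx":0,"wy":0,"wz":0,"jaw":255},{"tx":0,"ty":0,"tz":0,"wx":0,"wy":0,"wz":0,"jaw":255}]'

```text
t: 8.62
tcp_pos: [468.1, -195.4, 116.1]
tool_rot: [-0.349, 1.57, -0.425]
wrist_force: [-2.6, 0.7, 6.6]
finger_gap: -0.2
```

Emit:
apply_moves --commands '[{"tx":0.1,"ty":0,"tz":0,"wx":0,"wy":0,"wz":0,"jaw":255},{"tx":0.1,"ty":0,"tz":0,"wx":0,"wy":0,"wz":0,"jaw":255},{"tx":0,"ty":0,"tz":0,"wx":0,"wy":0,"wz":0,"jaw":255},{"tx":0,"ty":0,"tz":0,"wx":0,"wy":0,"wz":0,"jaw":255},{"tx":0,"ty":0,"tz":0,"wx":0,"wy":0,"wz":0,"jaw":255}]'

```text
t: 9.03
tcp_pos: [468.3, -195.4, 114.2]
tool_rot: [-0.288, 1.569, -0.365]
wrist_force: [-2.4, 0.5, 5.9]
finger_gap: -0.1
```

Emit:
apply_moves --commands '[{"tx":0.1,"ty":0,"tz":0,"wx":0,"wy":0,"wz":0,"jaw":255},{"tx":0.1,"ty":0,"tz":0,"wx":0,"wy":0,"wz":0,"jaw":255},{"tx":0,"ty":0,"tz":0,"wx":0,"wy":0,"wz":0,"jaw":255},{"tx":0,"ty":0,"tz":0,"wx":0,"wy":0,"wz":0,"jaw":255},{"tx":0,"ty":0,"tz":0,"wx":0,"wy":0,"wz":0,"jaw":255}]'

```text
t: 9.45
tcp_pos: [468.4, -195.4, 112.3]
tool_rot: [-0.222, 1.569, -0.299]
wrist_force: [-2.4, 0.5, 7.2]
finger_gap: 0.1
```

Emit:
apply_moves --commands '[{"tx":0.1,"ty":0,"tz":0,"wx":0,"wy":0,"wz":0,"jaw":255},{"tx":0.1,"ty":0,"tz":0,"wx":0,"wy":0,"wz":0,"jaw":255},{"tx":0,"ty":0,"tz":0,"wx":0,"wy":0,"wz":0,"jaw":255},{"tx":0,"ty":0,"tz":0,"wx":0,"wy":0,"wz":0,"jaw":255},{"tx":0,"ty":0,"tz":0,"wx":0,"wy":0,"wz":0,"jaw":255}]'

```text
t: 9.87
tcp_pos: [468.5, -195.4, 110.3]
tool_rot: [-0.177, 1.569, -0.254]
wrist_force: [-1.5, 0.4, 7.7]
finger_gap: 0.1
```

```bash
python3 - <<'E'
from h import *
from plant import read_camera
import cv2
o,p,R=st(); print(o['t'],p,o['wrist_force'],o['wrist_torque'])
a=read_camera('side')['frame'][120:200,200:300,::-1]
cv2.imwrite('pics/ss6.png',cv2.resize(a,None,fx=7,fy=7,interpolation=cv2.INTER_CUBIC)[:600])
E
```

```text
9.8667 [ 468.52786383 -195.43238009  110.34864364] [-1.4508092   0.44545478  7.72298438] [0.04436233 0.2635778  0.02064117]
```

View pics/ss6.png

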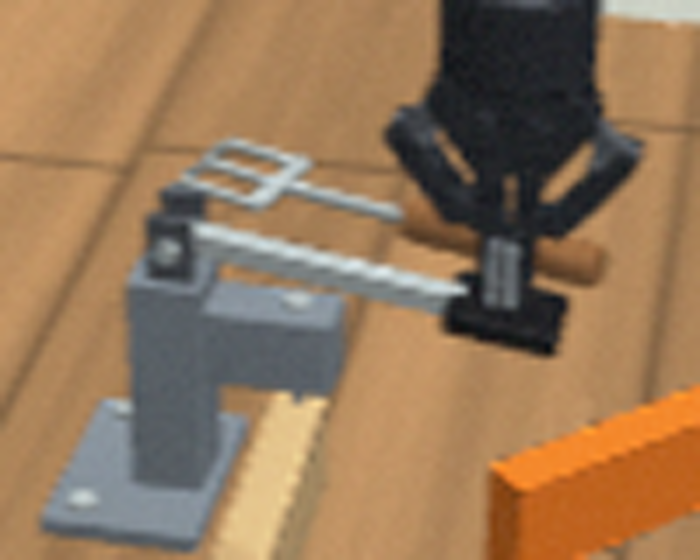

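Emit:
apply_moves --commands '[{"tx":0.1,"ty":0,"tz":0,"wx":0,"wy":0,"wz":0,"jaw":255},{"tx":0.05,"ty":0,"tz":0,"wx":0,"wy":0,"wz":0,"jaw":255},{"tx":0,"ty":0,"tz":0,"wx":0,"wy":0,"wz":0,"jaw":255},{"tx":0,"ty":0,"tz":0,"wx":0,"wy":0,"wz":0,"jaw":255},{"tx":0,"ty":0,"tz":0,"wx":0,"wy":0,"wz":0,"jaw":255}]'

```text
t: 10.33
tcp_pos: [468.6, -195.4, 109.1]
tool_rot: [-0.177, 1.568, -0.253]
wrist_force: [-0.8, 0.9, 9.2]
finger_gap: -0.2
```

Emit:
apply_moves --commands '[{"tx":0.1,"ty":0,"tz":0,"wx":0,"wy":0,"wz":0,"jaw":255},{"tx":0.05,"ty":0,"tz":0,"wx":0,"wy":0,"wz":0,"jaw":255},{"tx":0,"ty":0,"tz":0,"wx":0,"wy":0,"wz":0,"jaw":255},{"tx":0,"ty":0,"tz":0,"wx":0,"wy":0,"wz":0,"jaw":255},{"tx":0,"ty":0,"tz":0,"wx":0,"wy":0,"wz":0,"jaw":255}]'

```text
t: 10.75
tcp_pos: [468.9, -195.5, 108.7]
tool_rot: [-0.208, 1.567, -0.284]
wrist_force: [-4.0, 1.1, 15.1]
finger_gap: 0.4
```

Emit:
apply_moves --commands '[{"tx":0.1,"ty":0,"tz":0,"wx":0,"wy":0,"wz":0,"jaw":255},{"tx":0,"ty":0,"tz":0,"wx":0,"wy":0,"wz":0,"jaw":255},{"tx":0,"ty":0,"tz":0,"wx":0,"wy":0,"wz":0,"jaw":255},{"tx":0,"ty":0,"tz":0,"wx":0,"wy":0,"wz":0,"jaw":255},{"tx":0,"ty":0,"tz":0,"wx":0,"wy":0,"wz":0,"jaw":255}]'

```text
t: 11.17
tcp_pos: [468.9, -195.5, 108.4]
tool_rot: [-0.224, 1.566, -0.3]
wrist_force: [-5.8, 1.5, 20.9]
finger_gap: -0.1
```

```bash
python3 - <<'E'
from h import *
from plant import read_camera
import cv2
o,p,R=st(); print(o['t'],p,o['wrist_force'],o['wrist_torque'])
a=read_camera('side')['frame'][120:200,200:300,::-1]
cv2.imwrite('pics/ss7.png',cv2.resize(a,None,fx=7,fy=7,interpolation=cv2.INTER_CUBIC)[:600])
E
```

```text
11.1667 [ 468.94523342 -195.53627105  108.36634818] [-5.81508037  1.51750001 20.85951032] [ 0.49419518  1.01840678 -0.01720893]
```

View pics/ss7.png

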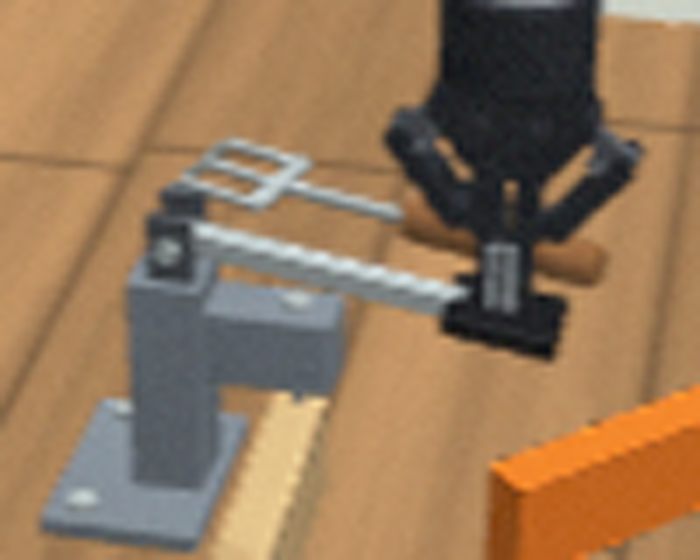

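The force climbed to 21 N while the pad stopped moving, so the lever is on its stop. Its pose also matches the predicted one, with the outer corner at about (552,356). Now I'll let it spring back.

Emit:
apply_moves --commands '[{"tx":-0.8,"ty":0,"tz":0,"wx":0,"wy":0,"wz":0,"jaw":255},{"tx":-1.2,"ty":0,"tz":0,"wx":0,"wy":0,"wz":0,"jaw":255},{"tx":-1.5,"ty":0,"tz":0,"wx":0,"wy":0,"wz":0,"jaw":255},{"tx":-1.5,"ty":0,"tz":0.1,"wx":0,"wy":0,"wz":0,"jaw":255},{"tx":-1.5,"ty":0,"tz":0.3,"wx":0,"wy":0,"wz":0,"jaw":255}]'

```text
t: 11.63
tcp_pos: [472.8, -195.6, 171.9]
tool_rot: [-0.002, 1.568, -0.078]
wrist_force: [3.7, 0.8, 2.3]
finger_gap: 0.2
```

Emit:
apply_moves --commands '[{"tx":-2,"ty":0,"tz":0.6,"wx":0,"wy":0,"wz":0,"jaw":255},{"tx":-2,"ty":0,"tz":0.7,"wx":0,"wy":0,"wz":0,"jaw":255},{"tx":-2.5,"ty":0,"tz":0,"wx":0,"wy":0,"wz":0,"jaw":255},{"tx":-2.5,"ty":0,"tz":0,"wx":0,"wy":0,"wz":0,"jaw":255},{"tx":-1,"ty":0,"tz":0,"wx":0,"wy":0,"wz":0,"jaw":255}]'

```text
t: 12.05
tcp_pos: [485.6, -196.6, 273.5]
tool_rot: [-0.225, 1.567, -0.301]
wrist_force: [-0.8, -0.7, -0.7]
finger_gap: 0.1
```

```bash
python3 - <<'E'
from h import *
from plant import read_camera
import cv2
o,p,R=st(); print(o['t'],p,o['wrist_force'],o['wrist_torque'])
a=read_camera('side')['frame'][90:190,190:300,::-1]; b=read_camera('scene')['frame'][170:270,200:310,::-1]
cv2.imwrite('pics/ss8.png',cv2.resize(np.hstack([a,b]),None,fx=3.6,fy=3.6,interpolation=cv2.INTER_CUBIC)[:600])
delta([572,-70,270],down(0.03))
E
```

```text
12.05 [ 485.58123393 -196.64056231  273.52060128] [-0.80526968 -0.65006065 -0.70065837] [ 0.02000602 -0.0378195  -0.02186681]
shift cm [ 0.23 13.29  7.64] turn [-0.106   0.0035  0.001 ]
```

View pics/ss8.png

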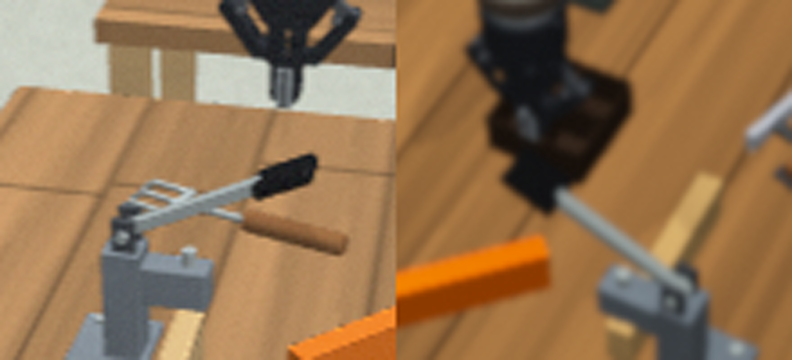

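The lever is back at rest. Next I'll go above the rail and open the jaws.

Emit:
apply_moves --commands '[{"tx":0,"ty":3.3,"tz":1.9,"wx":0,"wy":0,"wz":0,"jaw":0},{"tx":0,"ty":3.3,"tz":1.9,"wx":0,"wy":0,"wz":0,"jaw":0},{"tx":0,"ty":2.0,"tz":2.0,"wx":0,"wy":0,"wz":0,"jaw":0},{"tx":0,"ty":0,"tz":2.0,"wx":-0.105,"wy":0.003,"wz":0.001,"jaw":0},{"tx":0,"ty":0,"tz":0,"wx":0,"wy":0,"wz":0,"jaw":0}]'

```text
t: 12.57
tcp_pos: [571.4, -115.3, 266.9]
tool_rot: [2.776, 1.565, 2.813]
wrist_force: [0.4, 0.2, 0.1]
finger_gap: 60.6
```

```bash
python3 - <<'E'
from h import *
from plant import read_camera
import cv2
o,p,R=st(); print(o['t'],p,R.as_matrix(),o['finger_gap'])
c=read_camera('wrist'); cv2.imwrite('pics/w2.png',c['frame'][:,:,::-1])
np.savez('w2.npz',**{k:c[k] for k in('camera_matrix','R','t')})
E
```

```text
12.5667 [ 571.40710562 -115.25628822  266.88468255] [[-0.00588922 -0.037384    0.99928362]
 [ 0.00200593  0.9992985   0.03739638]
 [-0.99998065  0.00222473 -0.0058101 ]] 60.626198354470084
```

View pics/w2.png

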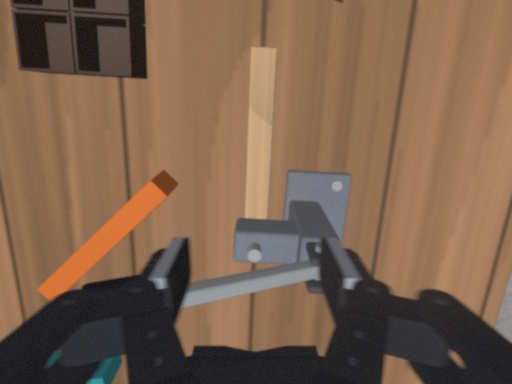

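```bash
python3 - <<'E'
import cv2
s=cv2.imread("pics/w2.png")[40:230,210:310]
cv2.imwrite("pics/w2z.png",cv2.resize(s,None,fx=3,fy=3,interpolation=cv2.INTER_CUBIC))
from h import *
np.set_printoptions(suppress=True,precision=1)
addw('w2.npz','w')
for uv in[(251,47),(276,48),(245,216),(269,218)]: print(plane('w',uv,60))
E
```

```text
[561.5   2.8  60. ]
[587.8   2.7  60. ]
[ 560.7 -186.3   60. ]
[ 589.8 -187.7   60. ]
```

View pics/w2z.png

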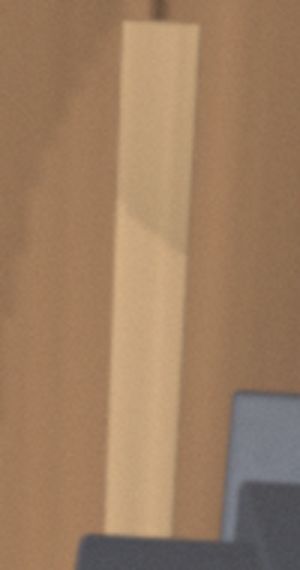

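```bash
python3 - <<'E'
from h import *
delta([574.5,-107,70],down(0.012))
E
```

```text
shift cm [19.74  0.83  0.6 ] turn [ 0.0195 -0.0062 -0.002 ]
```

Emit:
apply_moves --commands '[{"tx":0,"ty":0.8,"tz":0.3,"wx":0.0195,"wy":-0.006,"wz":-0.002,"jaw":0},{"tx":4,"ty":0,"tz":0,"wx":0,"wy":0,"wz":0,"jaw":0},{"tx":4,"ty":0,"tz":0,"wx":0,"wy":0,"wz":0,"jaw":0},{"tx":4,"ty":0,"tz":0,"wx":0,"wy":0,"wz":0,"jaw":0},{"tx":3,"ty":0,"tz":0,"wx":0,"wy":0,"wz":0,"jaw":0}]'

```text
t: 13.03
tcp_pos: [570.1, -108.8, 116.2]
tool_rot: [-0.63, 1.57, -0.622]
wrist_force: [-0.1, -0.0, -0.5]
finger_gap: 85.1
```

Emit:
apply_moves --commands '[{"tx":2.5,"ty":0,"tz":0,"wx":0,"wy":0,"wz":0,"jaw":0},{"tx":2.2,"ty":0,"tz":0,"wx":0,"wy":0,"wz":0,"jaw":0},{"tx":1.5,"ty":0,"tz":0,"wx":0,"wy":0,"wz":0,"jaw":0},{"tx":1.0,"ty":0,"tz":0,"wx":0,"wy":0,"wz":0,"jaw":0},{"tx":0,"ty":0,"tz":0,"wx":0,"wy":0,"wz":0,"jaw":0}]'

```text
t: 13.45
tcp_pos: [570.5, -108.8, 45.5]
tool_rot: [-2.874, 1.57, -2.865]
wrist_force: [-0.4, 0.2, -0.5]
finger_gap: 85.4
```

```bash
python3 - <<'E'
from h import *
from plant import read_camera
import cv2
np.set_printoptions(suppress=True,precision=4)
o,p,R=st(); print(o['t'],p,R.as_matrix(),o['finger_gap'],o['wrist_force'])
c=read_camera('wrist'); cv2.imwrite('pics/w3.png',c['frame'][:,:,::-1])
np.savez('w3.npz',**{k:c[k] for k in('camera_matrix','R','t')})
a=read_camera('side')['frame'][120:240,180:290,::-1]
cv2.imwrite('pics/s3.png',cv2.resize(a,None,fx=5,fy=5,interpolation=cv2.INTER_CUBIC)[:600])
print((proj('side',p)-[180,120])*5)
E
```

```text
13.45 [ 570.5344 -108.842    45.54  ] [[-0.0004 -0.0085  1.    ]
 [-0.0001  1.      0.0085]
 [-1.     -0.0001 -0.0004]] 85.36257158649276 [-0.4066  0.1591 -0.4511]
[287.8333 372.4683]
```

View pics/w3.png

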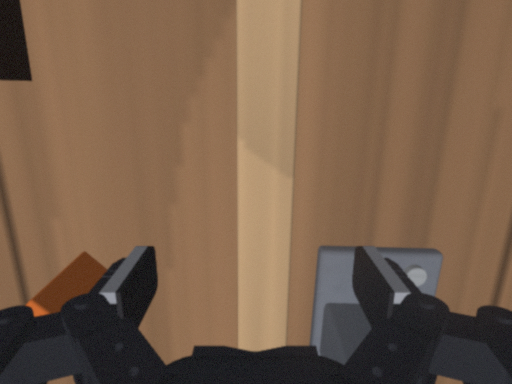

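View pics/s3.png

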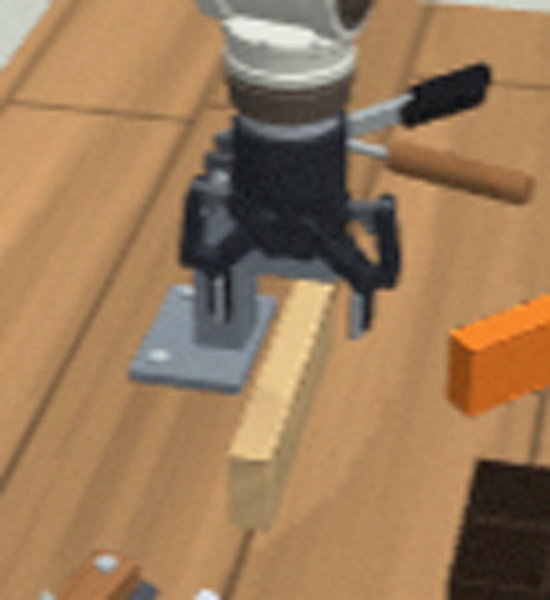

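```bash
python3 - <<'E'
from h import *
for z in(45,60,70,80,90): print(z,(proj('side',[528,-109,z])-[180,120])*5)
print([(proj('side',[574,y,60])-[180,120])*5 for y in (2,-108,-180)])
E
```

```text
45 [348.0396196  380.10734663]
60 [348.37602089 362.40408891]
70 [348.60277796 350.47090387]
80 [348.83155775 338.43127212]
90 [349.06238745 326.28376298]
[array([247.33881241, 451.24966267]), array([282.60743207, 355.52418469]), array([303.23791428, 299.52928639])]
```

The side view puts the open tip at about (357,337), which is roughly 80 mm up. That is 35 mm above the reported TCP, consistent with the lever. I'll go to TCP z of about 12, recentre and close.

Emit:
apply_moves --commands '[{"tx":1.0,"ty":0.2,"tz":0.2,"wx":0,"wy":0,"wz":0,"jaw":0},{"tx":1.0,"ty":0,"tz":0.2,"wx":0,"wy":0,"wz":0,"jaw":0},{"tx":0.8,"ty":0,"tz":0,"wx":0,"wy":0,"wz":0,"jaw":0},{"tx":0.5,"ty":0,"tz":0,"wx":0,"wy":0,"wz":0,"jaw":0},{"tx":0,"ty":0,"tz":0,"wx":0,"wy":0,"wz":0,"jaw":0}]'

```text
t: 13.97
tcp_pos: [575.7, -106.5, 13.2]
tool_rot: [-0.48, 1.57, -0.469]
wrist_force: [-0.5, -0.3, -0.1]
finger_gap: 85.9
```

```bash
python3 - <<'E'
from h import *
from plant import read_camera
import cv2
o,p,R=st(); print(o['t'],p,o['finger_gap'],o['wrist_force'])
w=read_camera('wrist')['frame'][:,:,::-1]
a=read_camera('side')['frame'][140:240,200:280,::-1]
cv2.imwrite('pics/s4.png',np.hstack([w[:,:400],cv2.resize(a,(307,384),interpolation=cv2.INTER_CUBIC)]))
E
```

```text
13.9667 [ 575.67252282 -106.50214152   13.21218697] 85.92010082855539 [-0.49490143 -0.26093983 -0.1088477 ]
```

View pics/s4.png

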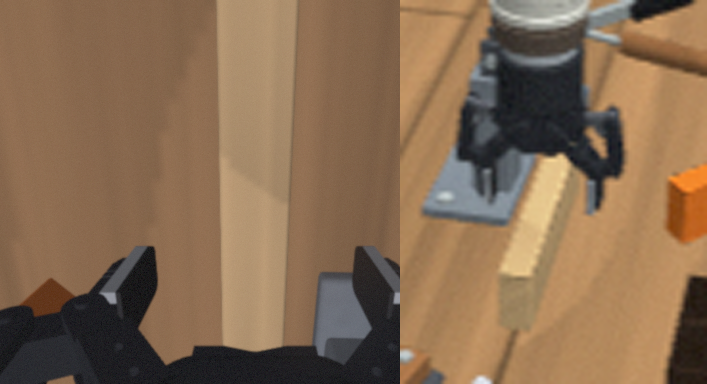

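The rail is centred between the jaws, its midline at about 254 px against the jaw midline at 255 px. Closing.

Emit:
apply_moves --commands '[{"tx":0,"ty":0,"tz":0,"wx":0,"wy":0,"wz":0,"jaw":255},{"tx":0,"ty":0,"tz":0,"wx":0,"wy":0,"wz":0,"jaw":255},{"tx":0,"ty":0,"tz":0,"wx":0,"wy":0,"wz":0,"jaw":255},{"tx":0,"ty":0,"tz":0,"wx":0,"wy":0,"wz":0,"jaw":255},{"tx":0,"ty":0,"tz":0,"wx":0,"wy":0,"wz":0,"jaw":255}]'

```text
t: 14.48
tcp_pos: [576.6, -106.8, 15.4]
tool_rot: [-0.268, 1.567, -0.258]
wrist_force: [-5.2, 1.9, 11.4]
finger_gap: 26.6
```

Emit:
apply_moves --commands '[{"tx":0,"ty":0,"tz":0,"wx":0,"wy":0,"wz":0,"jaw":255},{"tx":0,"ty":0,"tz":0,"wx":0,"wy":0,"wz":0,"jaw":255},{"tx":0,"ty":0,"tz":0,"wx":0,"wy":0,"wz":0,"jaw":255},{"tx":0,"ty":0,"tz":0,"wx":0,"wy":0,"wz":0,"jaw":255},{"tx":0,"ty":0,"tz":0,"wx":0,"wy":0,"wz":0,"jaw":255}]'

```text
t: 14.9
tcp_pos: [576.7, -106.8, 15.5]
tool_rot: [-0.274, 1.567, -0.263]
wrist_force: [-1.2, -0.6, 4.8]
finger_gap: 26.5
```

```bash
python3 - <<'E'
from h import *
from plant import read_camera
import cv2
o,p,R=st(); print(o['t'],p,o['finger_gap'],o['wrist_force'])
w=read_camera('wrist')['frame'][:,:,::-1]
a=read_camera('side')['frame'][140:240,200:280,::-1]
cv2.imwrite('pics/s5.png',np.hstack([w[:,:400],cv2.resize(a,(307,384),interpolation=cv2.INTER_CUBIC)]))
E
```

```text
14.9 [ 576.73285849 -106.7971664    15.46104304] 26.530966896637008 [-1.21205855 -0.55862578  4.84860779]
```

View pics/s5.png

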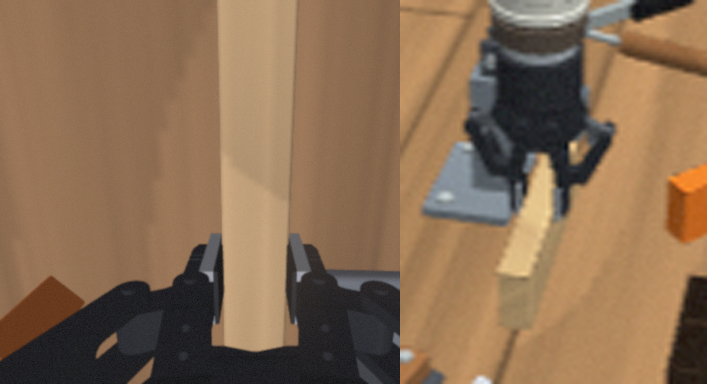

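```bash
python3 - <<'E'
from h import *
from plant import read_camera
import cv2
for y in(-107,-96):
  for z in(0,10,20,30,40,50): print(y,z,proj('side',[556,y,z]))
a=read_camera('side')['frame'][160:230,205:275,::-1]
cv2.imwrite('pics/s6.png',cv2.resize(a,None,fx=8,fy=8,interpolation=cv2.INTER_CUBIC))
E
```

```text
-107 0 [241.52366622 205.75479596]
-107 10 [241.53257301 203.49047244]
-107 20 [241.54155707 201.20650293]
-107 30 [241.55061943 198.90263064]
-107 40 [241.5597611  196.57859429]
-107 50 [241.56898313 194.23412797]
-96 0 [240.90988917 207.60679927]
-96 10 [240.91618622 205.33553462]
-96 20 [240.92253826 203.0444327 ]
-96 30 [240.92894603 200.73323249]
-96 40 [240.93541026 198.40166836]
-96 50 [240.9419317  196.04946997]
```

View pics/s6.png

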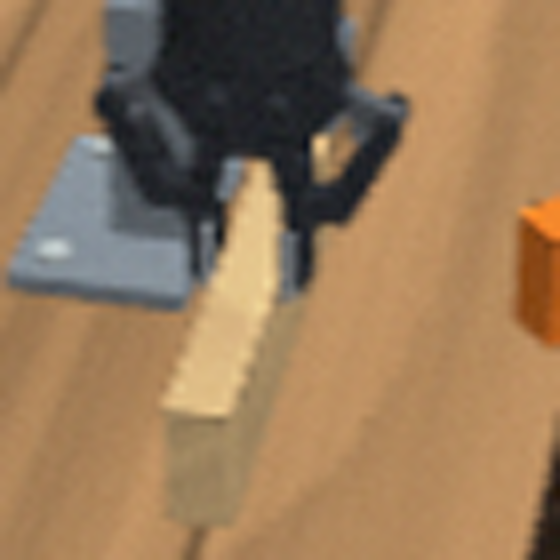

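The grip has closed (26.5 mm opening reading) with the tips about 43 mm above the bench. Next I lift 3 mm, slide out along +y, then lift further.

Emit:
apply_moves --commands '[{"tx":-0.2,"ty":0,"tz":0,"wx":0,"wy":0,"wz":0,"jaw":255},{"tx":-0.2,"ty":0.5,"tz":0,"wx":0,"wy":0,"wz":0,"jaw":255},{"tx":0,"ty":1.5,"tz":0,"wx":0,"wy":0,"wz":0,"jaw":255},{"tx":0,"ty":2,"tz":0,"wx":0,"wy":0,"wz":0,"jaw":255},{"tx":0,"ty":2,"tz":0,"wx":0,"wy":0,"wz":0,"jaw":255}]'

```text
t: 15.47
tcp_pos: [575.6, -46.0, 18.6]
tool_rot: [-0.26, 1.568, -0.251]
wrist_force: [-0.5, -0.8, -2.3]
finger_gap: 26.5
```

Emit:
apply_moves --commands '[{"tx":0,"ty":1.5,"tz":-0.5,"wx":0,"wy":0,"wz":0,"jaw":255},{"tx":-1,"ty":1.5,"tz":-1,"wx":0,"wy":0,"wz":0,"jaw":255},{"tx":-1,"ty":1.5,"tz":-1,"wx":0,"wy":0,"wz":0,"jaw":255},{"tx":-1,"ty":1.5,"tz":-1,"wx":0,"wy":0,"wz":0,"jaw":255},{"tx":0,"ty":0,"tz":0,"wx":0,"wy":0,"wz":0,"jaw":255}]'

```text
t: 15.88
tcp_pos: [539.5, 15.3, 50.6]
tool_rot: [-0.006, 1.566, 0.006]
wrist_force: [0.6, 0.1, -0.7]
finger_gap: 26.7
```

```bash
python3 - <<'E'
from h import *
from plant import read_camera
import cv2
o,p,R=st(); print(o['t'],p,o['finger_gap'],o['wrist_force'],R.as_matrix())
c=read_camera('wrist'); cv2.imwrite('pics/w7.png',c['frame'][:,:,::-1])
np.savez('w7.npz',**{k:c[k] for k in('camera_matrix','R','t')})
a=read_camera('side')['frame'][150:300,140:300,::-1]
cv2.imwrite('pics/s7.png',cv2.resize(a,None,fx=4,fy=4,interpolation=cv2.INTER_CUBIC))
E
```

```text
15.8833 [539.49134777  15.27339851  50.57279562] 26.680843246049154 [ 0.5936438   0.10194923 -0.74561198] [[ 4.33973071e-03 -1.24861267e-02  9.99912628e-01]
 [ 2.61889056e-05  9.99922045e-01  1.24861306e-02]
 [-9.99990583e-01 -2.79998271e-05  4.33971940e-03]]
```

View pics/w7.png

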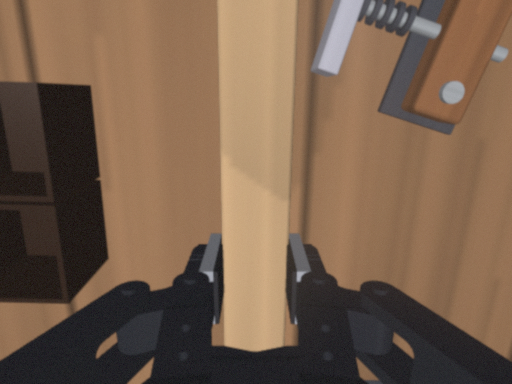

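View pics/s7.png

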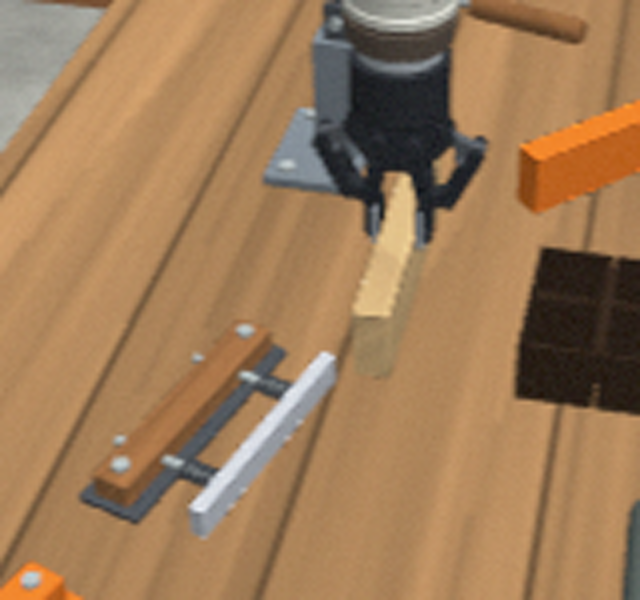

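```bash
python3 - <<'E'
from h import *
np.set_printoptions(suppress=True,precision=1)
print('pot',plane('side',(232,375),0),plane('scene',(312,138),0))
print('kneel',[plane('side',u,40) for u in((298,277),(345,281),(347,345),(293,340))])
addw('w7.npz','w')
for uv in [(315,69),(335,74),(333,0),(362,0)]: print('fence wrist',plane('w',uv,28))
delta([525,60,65],down(-.28)); delta([544.7,203.7,60],down(-0.28))
E
```

```text
pot [455. 506.   0.] [458.5 536.5   0. ]
kneel [array([333.8, 227.3,  40. ]), array([208.3, 217.7,  40. ]), array([208. , 411.7,  40. ]), array([330.3, 421.4,  40. ])]
fence wrist [571.   99.7  28. ]
fence wrist [582.1  97.2  28. ]
fence wrist [578.2 133.3  28. ]
fence wrist [593.2 133.5  28. ]
shift cm [-1.6  4.7 -1.5] turn [0.3 0.  0. ]
shift cm [-1.1 19.   0.7] turn [0.3 0.  0. ]
```

Emit:
apply_moves --commands '[{"tx":-0.8,"ty":0.5,"tz":-1.0,"wx":0,"wy":0,"wz":0,"jaw":255},{"tx":-0.5,"ty":1.5,"tz":-0.7,"wx":0.08,"wy":0,"wz":0,"jaw":255},{"tx":0,"ty":1.5,"tz":0,"wx":0.1,"wy":0,"wz":0,"jaw":255},{"tx":0,"ty":1.5,"tz":0,"wx":0.1,"wy":0.003,"wz":0,"jaw":255},{"tx":0,"ty":0,"tz":0,"wx":0,"wy":0,"wz":0,"jaw":255}]'

```text
t: 16.4
tcp_pos: [526.9, 63.7, 60.9]
tool_rot: [2.796, 1.57, 2.522]
wrist_force: [-0.2, -0.1, -1.1]
finger_gap: 26.9
```

```bash
python3 - <<'E'
from h import *
from plant import read_camera
import cv2
o,p,R=st(); print(o['t'],p,o['finger_gap'],o['wrist_force'],R.as_matrix())
c=read_camera('wrist'); cv2.imwrite('pics/w8.png',c['frame'][:,:,::-1])
np.savez('w8.npz',**{k:c[k] for k in('camera_matrix','R','t')})
E
```

```text
16.4 [526.87026805  63.72815678  60.94798541] 26.882858384198773 [-0.23734891 -0.05193623 -1.11796758] [[-4.68117675e-04  2.70989271e-01  9.62582254e-01]
 [ 3.33959098e-04  9.62582348e-01 -2.70989135e-01]
 [-9.99999835e-01  1.94608297e-04 -5.41101143e-04]]
```

View pics/w8.png

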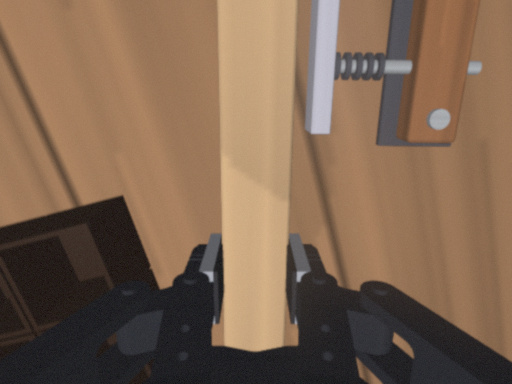

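```bash
python3 - <<'E'
import cv2
s=cv2.imread("pics/w8.png")[0:150,290:400]
cv2.imwrite("pics/w8z.png",cv2.resize(s,None,fx=4,fy=4,interpolation=cv2.INTER_CUBIC))
E
```

```text
(no output)
```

View pics/w8z.png

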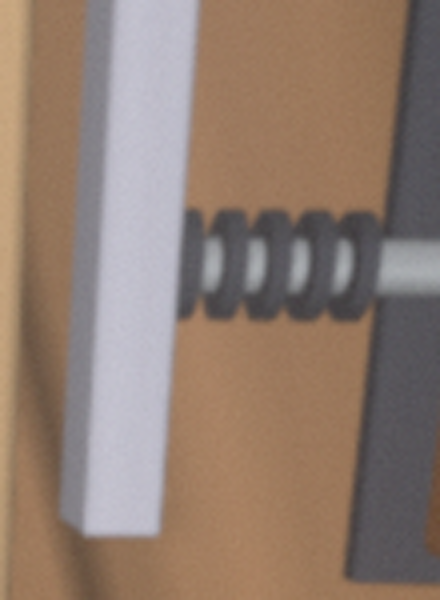

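```bash
python3 - <<'E'
from h import *
np.set_printoptions(suppress=True,precision=2)
addw('w8.npz','w')
f=lambda a,b,z:(plane('w',a,z),plane('w',b,z))
for a,b,z in [((311.25,133.5),(318.25,0),28),((329.75,133.5),(339.25,0),28),((305.5,129.5),(311.25,0),2)]:
  A,B=f(a,b,z); d=B-A; print(A,B,'yaw',-np.arctan2(d[0],d[1]))
# rail edges, top z: TCP z 60.95 vs 15.5 on bench -> rail top ~60+45
for a,b,z in [((219,0),(222,340),104),((297,0),(286,340),104)]:
  A,B=f(a,b,z); d=A-B; print('rail',A,B,-np.arctan2(d[0],d[1]))
E
```

```text
[572.35 100.54  28.  ] [592.27 169.84  28.  ] yaw -0.27994588241747914
[583.12  97.5   28.  ] [603.27 166.74  28.  ] yaw -0.2831934668675233
[572.58 100.15   2.  ] [594.08 175.82   2.  ] yaw -0.27685694671589256
rail [542.38 164.98 104.  ] [501.96  32.04 104.  ] -0.2951246774802307
rail [567.94 157.76 104.  ] [530.17  24.11 104.  ] -0.2753908108752209
```

```bash
python3 - <<'E'
from h import *
delta([545.1,202.6,30],down(-.28))
E
```

```text
shift cm [ 3.08 13.97 -1.92] turn [ 0.0118 -0.0008  0.0006]
```

Emit:
apply_moves --commands '[{"tx":0,"ty":2.5,"tz":-0.6,"wx":0.008,"wy":0,"wz":0,"jaw":255},{"tx":0,"ty":3.5,"tz":-0.7,"wx":0,"wy":0,"wz":0,"jaw":255},{"tx":0,"ty":3.5,"tz":-0.6,"wx":0,"wy":0,"wz":0,"jaw":255},{"tx":0,"ty":3.0,"tz":0,"wx":0,"wy":0,"wz":0,"jaw":255},{"tx":0,"ty":1.4,"tz":0,"wx":0,"wy":0,"wz":0,"jaw":255}]'

```text
t: 16.87
tcp_pos: [546.7, 203.4, 60.8]
tool_rot: [-2.983, 1.571, 3.026]
wrist_force: [0.1, -0.9, -2.7]
finger_gap: 26.8
```

Emit:
apply_moves --commands '[{"tx":1.5,"ty":0,"tz":0,"wx":0,"wy":0,"wz":0,"jaw":255},{"tx":1.5,"ty":0,"tz":0,"wx":0,"wy":0,"wz":0,"jaw":255},{"tx":0.5,"ty":0,"tz":0,"wx":0,"wy":0,"wz":0,"jaw":255},{"tx":0,"ty":0,"tz":0,"wx":0,"wy":0,"wz":0,"jaw":255},{"tx":0,"ty":0,"tz":0,"wx":0,"wy":0,"wz":0,"jaw":255}]'

```text
t: 17.28
tcp_pos: [546.1, 200.5, 26.6]
tool_rot: [-2.076, 1.57, -2.353]
wrist_force: [-1.2, 0.5, -1.8]
finger_gap: 26.7
```

```bash
python3 - <<'E'
from h import *
from plant import read_camera
import cv2
np.set_printoptions(suppress=True,precision=4)
o,p,R=st(); print(o['t'],p,o['finger_gap'],o['wrist_force'],o['wrist_torque'],R.as_matrix())
delta([545.1,202.6,17],down(-.28))
c=read_camera('wrist'); cv2.imwrite('pics/w9.png',c['frame'][:,:,::-1])
np.savez('w9.npz',**{k:c[k] for k in('camera_matrix','R','t')})
a=read_camera('side')['frame'][190:310,140:270,::-1]
cv2.imwrite('pics/s9.png',cv2.resize(a,None,fx=5,fy=5,interpolation=cv2.INTER_CUBIC))
a=read_camera('scene')['frame'][150:240,265:365,::-1]
cv2.imwrite('pics/c9.png',cv2.resize(a,None,fx=6,fy=6,interpolation=cv2.INTER_CUBIC))
E
```

```text
17.2833 [546.1281 200.4903  26.627 ] 26.724456667569633 [-1.1528  0.451  -1.8238] [-0.0054 -0.0021 -0.0094] [[-0.0006  0.274   0.9617]
 [-0.0006  0.9617 -0.274 ]
 [-1.     -0.0007 -0.0004]]
shift cm [ 0.96  0.18 -0.16] turn [ 0.0025 -0.0004  0.0007]
```

View pics/w9.png

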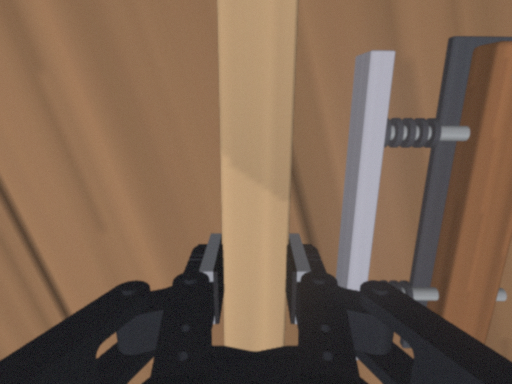

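View pics/s9.png

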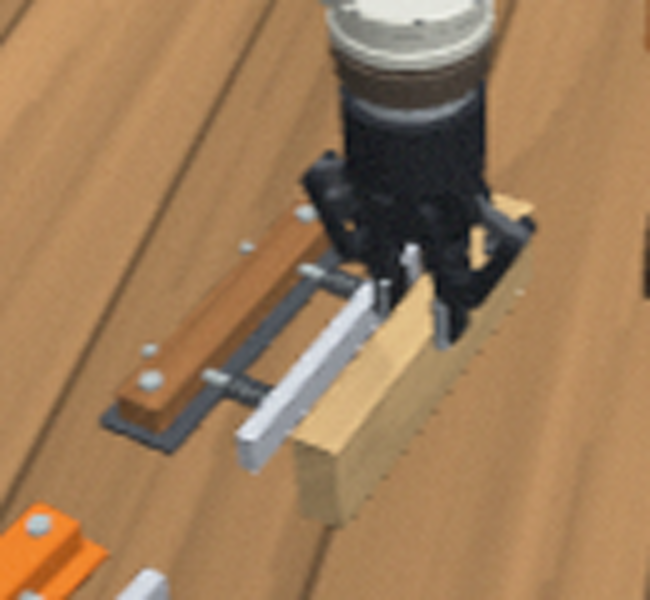

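View pics/c9.png

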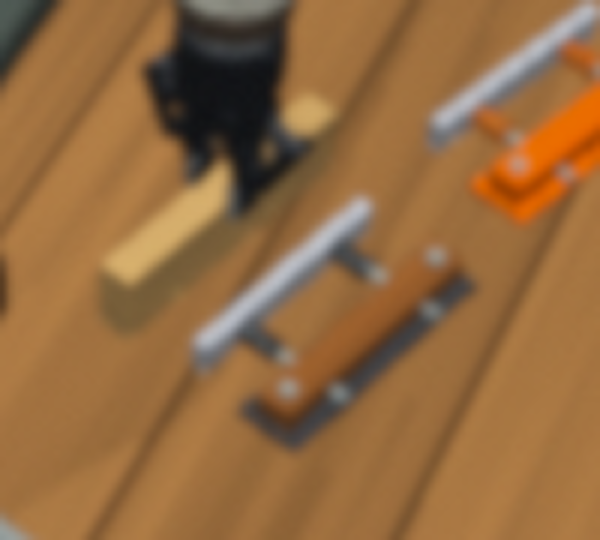

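```bash
python3 - <<'E'
import cv2
s=cv2.imread("pics/w9.png")[40:200,330:410]
s2=cv2.imread("pics/s9.png")[360:540,220:360]
cv2.imwrite("pics/w9z.png",__import__('numpy').hstack([cv2.resize(s,(280,560),interpolation=cv2.INTER_CUBIC),cv2.resize(s2,(436,560),interpolation=cv2.INTER_CUBIC)]))
E
```

View pics/w9z.png

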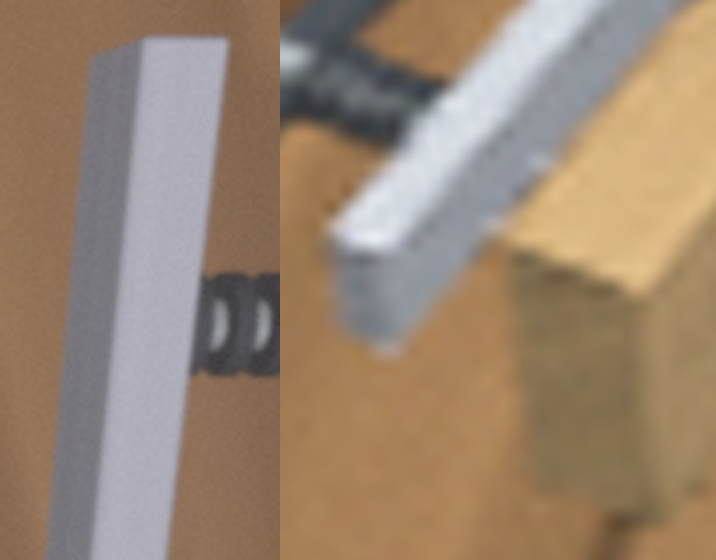

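```bash
python3 - <<'E'
from h import *
np.set_printoptions(suppress=True,precision=2)
addw('w9.npz','w')
A,B=plane('w',(370.9,50.9),28),plane('w',(356.3,200),28); d=A-B; print(A,B,-np.arctan2(d[0],d[1]))
A2,B2=plane('w',(356,57.1),2),plane('w',(343.7,191.4),2); d=A2-B2; print(A2,B2,-np.arctan2(d[0],d[1]))
yj=np.array([np.sin(.28),np.cos(.28)]);xj=np.array([np.cos(.28),-np.sin(.28)])
print('origin by +y end',A[:2]-90*yj,A2[:2]-90*yj)
O=np.array([597,187.7])
for n,uv,z in [('fence top',(191.1,278.1),28),('fence bot',(191.1,284.6),2),('r +x top',(198.8,277.9),71),('r -x top',(207.1,281.1),71),('r -x bot',(207.4,295.5),11),('r +x bot',(200.1,293.1),11)]:
  P=plane('side',uv,z)[:2]-O; print(n,P@xj,P@yj)
# rail edges in wrist relative to jaws
o,p,R=st()
for a,b in [((219.5,0),(222.5,340)),((296.5,0),(286,340))]:
  P,Q=plane('w',a,71),plane('w',b,71); d=P-Q; print('rail',(P[:2]-O)@xj,(P[:2]-O)@yj,(Q[:2]-O)@xj,-np.arctan2(d[0],d[1]))
print('tcp jig',(p[:2]-O)@xj,(p[:2]-O)@yj)
E
```

```text
[623.04 272.43  28.  ] [602.32 201.73  28.  ] -0.28505677008161834
[623.56 272.06   2.  ] [601.69 198.85   2.  ] -0.2903686716035462
origin by +y end [598.17 185.94] [598.69 185.56]
fence top -2.90498991213826 89.89529723528585
fence bot -1.2061497186447627 90.7546247137266
r +x top -44.50916989423945 111.78983247272757
r -x top -69.07435962174745 111.3910302211056
r -x bot -65.16027247664942 109.11353787203609
r +x bot -43.67959365018743 110.95779760140577
rail -64.87894571993992 99.58683682605907 -67.33892423970572 -0.2978875873608002
rail -38.94770342267344 99.63131733882618 -38.558115083313325 -0.2771661770635962
tcp jig -51.999312141408346 -0.977505586180116
```

Along the fence, the rail's end is at about 111 mm and the fence's end at about 90 mm, so the rail is centred to within about 1 mm. Now I lower it to the bench.

Emit:
apply_moves --commands '[{"tx":0.4,"ty":0,"tz":0,"wx":0.005,"wy":0,"wz":0,"jaw":255},{"tx":0.3,"ty":0,"tz":0,"wx":0,"wy":0,"wz":0,"jaw":255},{"tx":0.1,"ty":0,"tz":0,"wx":0,"wy":0,"wz":0,"jaw":255},{"tx":0,"ty":0,"tz":0,"wx":0,"wy":0,"wz":0,"jaw":255},{"tx":0,"ty":0,"tz":0,"wx":0,"wy":0,"wz":0,"jaw":255}]'

```text
t: 17.85
tcp_pos: [546.0, 201.4, 18.6]
tool_rot: [-1.658, 1.571, -1.94]
wrist_force: [0.2, -0.1, -1.2]
finger_gap: 26.7
```

Emit:
apply_moves --commands '[{"tx":0.1,"ty":0,"tz":0,"wx":0,"wy":0,"wz":0,"jaw":255},{"tx":0.05,"ty":0,"tz":0,"wx":0,"wy":0,"wz":0,"jaw":255},{"tx":0,"ty":0,"tz":0,"wx":0,"wy":0,"wz":0,"jaw":255},{"tx":0,"ty":0,"tz":0,"wx":0,"wy":0,"wz":0,"jaw":255},{"tx":0,"ty":0,"tz":0,"wx":0,"wy":0,"wz":0,"jaw":255}]'

```text
t: 18.27
tcp_pos: [546.1, 201.4, 17.2]
tool_rot: [-0.543, 1.571, -0.825]
wrist_force: [-0.3, -0.9, -1.5]
finger_gap: 26.9
```

Emit:
apply_moves --commands '[{"tx":0.05,"ty":0,"tz":0,"wx":0,"wy":0,"wz":0,"jaw":255},{"tx":0.05,"ty":0,"tz":0,"wx":0,"wy":0,"wz":0,"jaw":255},{"tx":0,"ty":0,"tz":0,"wx":0,"wy":0,"wz":0,"jaw":255},{"tx":0,"ty":0,"tz":0,"wx":0,"wy":0,"wz":0,"jaw":255},{"tx":0,"ty":0,"tz":0,"wx":0,"wy":0,"wz":0,"jaw":255}]'

```text
t: 18.68
tcp_pos: [546.1, 201.3, 16.2]
tool_rot: [-0.864, 1.571, -1.146]
wrist_force: [0.2, -0.1, -1.5]
finger_gap: 26.8
```

Emit:
apply_moves --commands '[{"tx":0.05,"ty":0,"tz":0,"wx":0,"wy":0,"wz":0,"jaw":255},{"tx":0,"ty":0,"tz":0,"wx":0,"wy":0,"wz":0,"jaw":255},{"tx":0,"ty":0,"tz":0,"wx":0,"wy":0,"wz":0,"jaw":255},{"tx":0,"ty":0,"tz":0,"wx":0,"wy":0,"wz":0,"jaw":255},{"tx":0,"ty":0,"tz":0,"wx":0,"wy":0,"wz":0,"jaw":255}]'

```text
t: 19.1
tcp_pos: [546.1, 201.4, 15.7]
tool_rot: [-0.554, 1.571, -0.837]
wrist_force: [-0.3, -0.4, -1.5]
finger_gap: 26.6
```

Emit:
apply_moves --commands '[{"tx":0.05,"ty":0,"tz":0,"wx":0,"wy":0,"wz":0,"jaw":255},{"tx":0.05,"ty":0,"tz":0,"wx":0,"wy":0,"wz":0,"jaw":255},{"tx":0,"ty":0,"tz":0,"wx":0,"wy":0,"wz":0,"jaw":255},{"tx":0,"ty":0,"tz":0,"wx":0,"wy":0,"wz":0,"jaw":255},{"tx":0,"ty":0,"tz":0,"wx":0,"wy":0,"wz":0,"jaw":255}]'

```text
t: 19.52
tcp_pos: [546.2, 201.4, 15.5]
tool_rot: [0.4, 1.57, 0.117]
wrist_force: [-2.1, -0.5, 5.2]
finger_gap: 27.0
```

Emit:
apply_moves --commands '[{"tx":0.05,"ty":0,"tz":0,"wx":0,"wy":0,"wz":0,"jaw":255},{"tx":0,"ty":0,"tz":0,"wx":0,"wy":0,"wz":0,"jaw":255},{"tx":0,"ty":0,"tz":0,"wx":0,"wy":0,"wz":0,"jaw":255},{"tx":0,"ty":0,"tz":0,"wx":0,"wy":0,"wz":0,"jaw":255},{"tx":0,"ty":0,"tz":0,"wx":0,"wy":0,"wz":0,"jaw":255}]'

```text
t: 19.93
tcp_pos: [546.2, 201.4, 15.5]
tool_rot: [0.472, 1.57, 0.19]
wrist_force: [-4.5, -0.6, 8.7]
finger_gap: 26.7
```

Emit:
apply_moves --commands '[{"tx":0.05,"ty":0,"tz":0,"wx":0,"wy":0,"wz":0,"jaw":255},{"tx":0,"ty":0,"tz":0,"wx":0,"wy":0,"wz":0,"jaw":255},{"tx":0,"ty":0,"tz":0,"wx":0,"wy":0,"wz":0,"jaw":255},{"tx":0,"ty":0,"tz":0,"wx":0,"wy":0,"wz":0,"jaw":255},{"tx":0,"ty":0,"tz":0,"wx":0,"wy":0,"wz":0,"jaw":255}]'

```text
t: 20.35
tcp_pos: [546.2, 201.5, 15.5]
tool_rot: [0.533, 1.57, 0.25]
wrist_force: [-6.0, -1.8, 13.5]
finger_gap: 26.2
```

On the bench, contact at TCP z 15.5. I'll ease the down-force off before sliding toward the fence.

Emit:
apply_moves --commands '[{"tx":-0.13,"ty":0,"tz":0,"wx":0,"wy":0,"wz":0,"jaw":255},{"tx":0,"ty":0,"tz":0.5,"wx":0,"wy":0,"wz":0,"jaw":255},{"tx":0,"ty":0,"tz":0.8,"wx":0,"wy":0,"wz":0,"jaw":255},{"tx":0,"ty":0,"tz":0.7,"wx":0,"wy":0,"wz":0,"jaw":255},{"tx":0,"ty":0,"tz":0,"wx":0,"wy":0,"wz":0,"jaw":255}]'

```text
t: 20.77
tcp_pos: [566.9, 195.8, 15.5]
tool_rot: [0.684, 1.569, 0.401]
wrist_force: [1.1, 1.0, 4.6]
finger_gap: 26.1
```

```bash
cat > chk.py <<'E'
from h import *
np.set_printoptions(suppress=True,precision=3)
yj=np.array([np.sin(.283),np.cos(.283)]);xj=np.array([np.cos(.283),-np.sin(.283)]);O=np.array([597.2,187.5])
o,p,R=st(); m=R.as_matrix(); f=np.array(o['wrist_force']);
print('t',o['t'],'p',p,'jig xy',(p[:2]-O)@xj,(p[:2]-O)@yj,'F xj yj z',f[:2]@xj,f[:2]@yj,f[2],'T',o['wrist_torque'],'yaw',np.arctan2(m[1,2],m[0,2]),'tiltz',m[2,2],'m21',m[2,1],'gap',o['finger_gap'])
E
python3 chk.py
```

```text
t 20.7667 p [566.896 195.796  15.471] jig xy -31.414792750022503 -0.49604131086055836 F xj yj z 0.7917150245463517 1.296426162878395 4.594196010386479 T [ 0.064 -0.137  0.059] yaw -0.2827347965606748 tiltz 0.0011936990684508486 m21 0.0009728120432790921 gap 26.14202558451181
```

Emit:
apply_moves --commands '[{"tx":-0.04,"ty":0,"tz":0.5,"wx":0,"wy":0,"wz":0,"jaw":255},{"tx":0,"ty":0,"tz":0.5,"wx":0,"wy":0,"wz":0,"jaw":255},{"tx":0,"ty":0,"tz":0.4,"wx":0,"wy":0,"wz":0,"jaw":255},{"tx":0,"ty":0,"tz":0,"wx":0,"wy":0,"wz":0,"jaw":255},{"tx":0,"ty":0,"tz":0,"wx":0,"wy":0,"wz":0,"jaw":255}]'

```text
t: 21.18
tcp_pos: [579.8, 191.7, 15.5]
tool_rot: [0.098, 1.569, -0.185]
wrist_force: [0.8, 0.0, 2.7]
finger_gap: 26.6
```

```bash
python3 chk.py; python3 - <<'E'
from h import *
from plant import read_camera
import cv2
c=read_camera('wrist'); cv2.imwrite('pics/w10.png',c['frame'][:,:,::-1])
np.savez('w10.npz',**{k:c[k] for k in('camera_matrix','R','t')})
E
```

```text
t 21.1833 p [579.758 191.745  15.468] jig xy -17.933359213135585 -0.7944083213251231 F xj yj z 0.8012586007694814 0.2553412961342247 2.7185656995214122 T [ 0.026 -0.419 -0.002] yaw -0.28283900145733104 tiltz 0.0013343435095330425 m21 0.00013151008879333514 gap 26.588793125142768
```

View pics/w10.png

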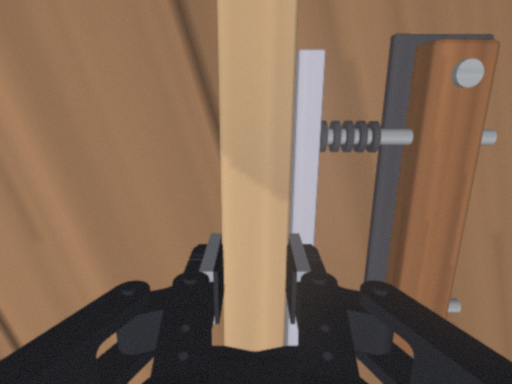

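Emit:
apply_moves --commands '[{"tx":0,"ty":0,"tz":0.2,"wx":0,"wy":0,"wz":0,"jaw":255},{"tx":0,"ty":0,"tz":0.2,"wx":0,"wy":0,"wz":0,"jaw":255},{"tx":0,"ty":0,"tz":0.2,"wx":0,"wy":0,"wz":0,"jaw":255},{"tx":0,"ty":0,"tz":0,"wx":0,"wy":0,"wz":0,"jaw":255},{"tx":0,"ty":0,"tz":0,"wx":0,"wy":0,"wz":0,"jaw":255}]'

```text
t: 21.65
tcp_pos: [584.2, 190.4, 15.5]
tool_rot: [-3.031, 1.57, 2.97]
wrist_force: [-3.3, 1.3, 5.4]
finger_gap: 26.3
```

```bash
python3 chk.py
```

```text
t 21.65 p [584.216 190.364  15.523] jig xy -13.266851017259489 -0.8757996263603224 F xj yj z -3.529908448552392 0.30309642043999485 5.390066070922935 T [0.195 0.653 0.044] yaw -0.28220821795929113 tiltz -0.000496187091472422 m21 -5.509594150618358e-05 gap 26.321604022389565
```

Emit:
apply_moves --commands '[{"tx":0,"ty":0,"tz":0.2,"wx":0,"wy":0,"wz":0,"jaw":255},{"tx":0,"ty":0,"tz":0.2,"wx":0,"wy":0,"wz":0,"jaw":255},{"tx":0,"ty":0,"tz":0,"wx":0,"wy":0,"wz":0,"jaw":255},{"tx":0,"ty":0,"tz":0,"wx":0,"wy":0,"wz":0,"jaw":255},{"tx":0,"ty":0,"tz":0,"wx":0,"wy":0,"wz":0,"jaw":255}]'

```text
t: 22.07
tcp_pos: [587.6, 189.3, 15.6]
tool_rot: [-3.044, 1.57, 2.958]
wrist_force: [-4.9, 0.9, 6.5]
finger_gap: 26.5
```

```bash
python3 chk.py
```

```text
t 22.0667 p [587.615 189.349  15.556] jig xy -9.720302030053949 -0.900747768752756 F xj yj z -4.997161037126109 -0.5394688659549961 6.493624150286166 T [0.315 1.095 0.086] yaw -0.28190467725988066 tiltz -0.001201613882511443 m21 -0.00011823485157655411 gap 26.50361781582745
```

Emit:
apply_moves --commands '[{"tx":-0.04,"ty":0,"tz":0.2,"wx":0,"wy":0,"wz":0,"jaw":255},{"tx":0,"ty":0,"tz":0.2,"wx":0,"wy":0,"wz":0,"jaw":255},{"tx":0,"ty":0,"tz":0,"wx":0,"wy":0,"wz":0,"jaw":255},{"tx":0,"ty":0,"tz":0,"wx":0,"wy":0,"wz":0,"jaw":255},{"tx":0,"ty":0,"tz":0,"wx":0,"wy":0,"wz":0,"jaw":255}]'

```text
t: 22.48
tcp_pos: [590.9, 188.3, 15.6]
tool_rot: [-2.966, 1.568, 3.035]
wrist_force: [-5.9, 1.4, 4.8]
finger_gap: 26.4
```

```bash
python3 chk.py
```

```text
t 22.4833 p [590.908 188.32   15.563] jig xy -6.270252820248512 -0.9693921126147699 F xj yj z -6.052718489757868 -0.2869257223103968 4.8203095837460745 T [0.434 1.409 0.151] yaw -0.28166525934685743 tiltz -0.002409197604600455 m21 -0.000426297853108909 gap 26.449970874640005
```

Emit:
apply_moves --commands '[{"tx":-0.02,"ty":0,"tz":0.2,"wx":0,"wy":0,"wz":0,"jaw":255},{"tx":0,"ty":0,"tz":0.2,"wx":0,"wy":0,"wz":0,"jaw":255},{"tx":0,"ty":0,"tz":0,"wx":0,"wy":0,"wz":0,"jaw":255},{"tx":0,"ty":0,"tz":0,"wx":0,"wy":0,"wz":0,"jaw":255},{"tx":0,"ty":0,"tz":0,"wx":0,"wy":0,"wz":0,"jaw":255}]'

```text
t: 22.9
tcp_pos: [594.1, 187.4, 15.6]
tool_rot: [-3.006, 1.567, 2.995]
wrist_force: [-8.5, 2.8, 5.9]
finger_gap: 26.6
```

```bash
python3 chk.py;  python3 - <<'E'
from h import *
from plant import read_camera
import cv2
c=read_camera('wrist'); cv2.imwrite('pics/w11.png',c['frame'][:,:,::-1])
np.savez('w11.npz',**{k:c[k] for k in('camera_matrix','R','t')})
a=read_camera('side')['frame'][190:310,140:270,::-1]
cv2.imwrite('pics/s11.png',cv2.resize(a,None,fx=5,fy=5,interpolation=cv2.INTER_CUBIC))
E
```

```text
t 22.9 p [594.146 187.381  15.625] jig xy -2.8993647652928125 -0.9673323716665465 F xj yj z -8.981774590880708 0.320111860265687 5.858952099150225 T [0.634 1.977 0.119] yaw -0.2814688501563661 tiltz -0.003617516483462313 m21 -0.0004926132842580921 gap 26.55087796080428
```

View pics/w11.png

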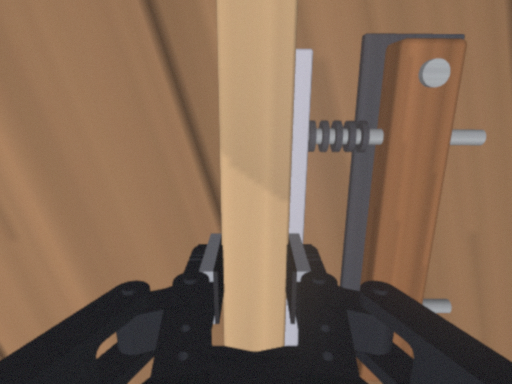

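View pics/s11.png

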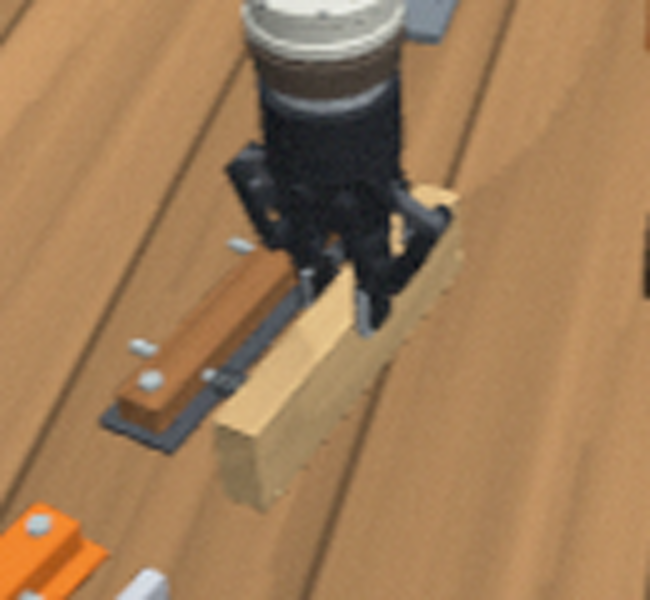

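```bash
python3 - <<'E'
import cv2,numpy as np
a=cv2.imread("pics/w10.png")[30:150,285:505];b=cv2.imread("pics/w11.png")[30:150,285:505]
cv2.imwrite("pics/cmp.png",cv2.resize(np.vstack([a,b]),None,fx=2.5,fy=2.5,interpolation=cv2.INTER_CUBIC))
E
```

```text
(no output)
```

View pics/cmp.png

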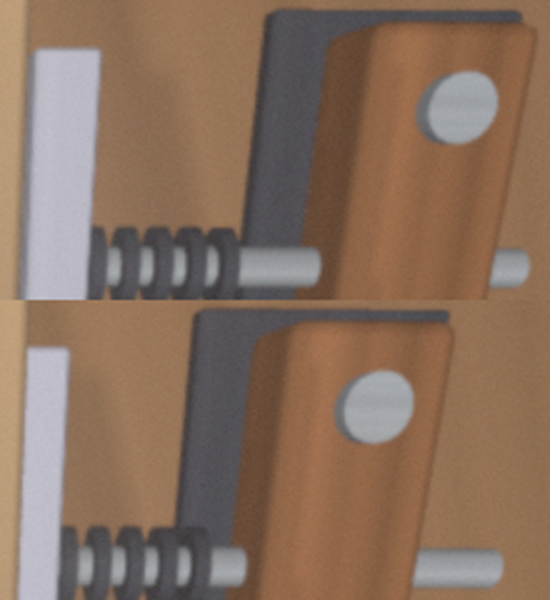

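```bash
python3 - <<'E'
from h import *
yj=np.array([np.sin(.283),np.cos(.283)]);xj=np.array([np.cos(.283),-np.sin(.283)]);O=np.array([597.2,187.5])
for n,l in (('w10',[(325.4,49.2),(438.2,39.6),(499.8,40)]),('w11',[(312.6,49.2),(405.8,39.2),(467,40)])):
  addw(n+'.npz',n); print(n,[np.round([(plane(n,u,28)[:2]-O)@xj,(plane(n,u,28)[:2]-O)@yj],1) for u in l])
E
```

```text
w10 [array([12.7, 88.9]), array([61.6, 92.8]), array([88.5, 92.6])]
w11 [array([22. , 88.8]), array([62.3, 92.8]), array([88.9, 92.5])]
```

The fence is in by about 9 mm (about 6.3 N). The small torque about vertical (0.12 N m) means the contact is flat. I need about 5.3 mm more.

Emit:
apply_moves --commands '[{"tx":-0.05,"ty":0,"tz":0.15,"wx":0,"wy":0,"wz":0,"jaw":255},{"tx":0,"ty":0.05,"tz":0.15,"wx":0,"wy":0,"wz":0,"jaw":255},{"tx":0,"ty":0.03,"tz":0.15,"wx":0,"wy":0,"wz":0,"jaw":255},{"tx":0,"ty":0,"tz":0.15,"wx":0,"wy":0,"wz":0,"jaw":255},{"tx":0,"ty":0,"tz":0,"wx":0,"wy":0,"wz":0,"jaw":255}]'

```text
t: 23.42
tcp_pos: [598.9, 186.0, 15.7]
tool_rot: [-2.799, 1.564, -3.08]
wrist_force: [-14.9, 0.9, 6.6]
finger_gap: 26.4
```

```bash
python3 chk.py;  python3 - <<'E'
from h import *
from plant import read_camera
import cv2
c=read_camera('wrist'); cv2.imwrite('pics/w12.png',c['frame'][:,:,::-1])
np.savez('w12.npz',**{k:c[k] for k in('camera_matrix','R','t')})
cv2.imwrite("pics/w12z.png",cv2.resize(c['frame'][30:150,275:495,::-1],None,fx=3.5,fy=3.5,interpolation=cv2.INTER_CUBIC))
a=read_camera('side')['frame'][210:300,160:250,::-1];b=read_camera('scene')['frame'][160:250,270:360,::-1]
cv2.imwrite('pics/s12.png',cv2.resize(np.hstack([a,b]),None,fx=4.4,fy=4.4,interpolation=cv2.INTER_CUBIC))
E
```

```text
t 23.4167 p [598.894 185.952  15.666] jig xy 2.058992561278656 -1.0129063383847392 F xj yj z -14.501932953656063 -3.321436163740026 6.644465894465459 T [0.118 3.109 0.141] yaw -0.28158098843356866 tiltz -0.006036456525470024 m21 -0.0021553907989972088 gap 26.3917873863608
```

View pics/w12z.png

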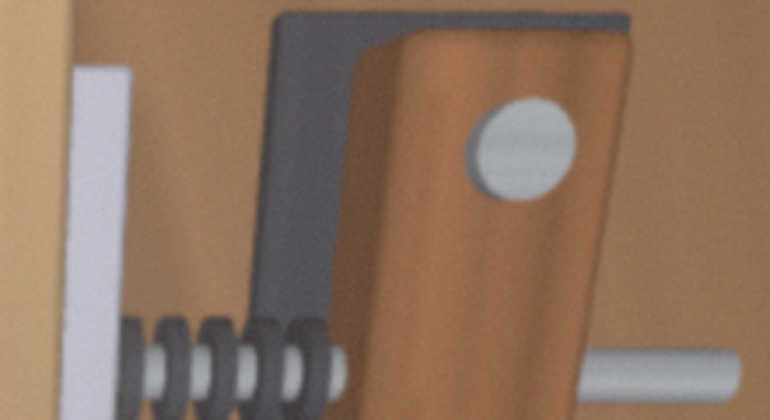

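View pics/s12.png

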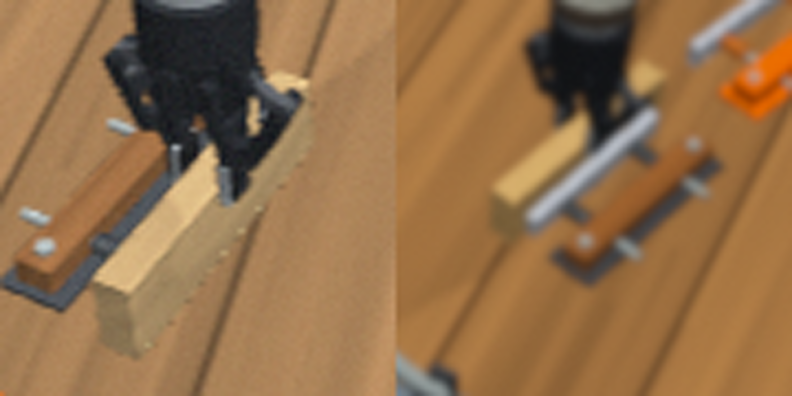

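```bash
python3 chk.py; python3 - <<'E'
from h import *
yj=np.array([np.sin(.283),np.cos(.283)]);xj=np.array([np.cos(.283),-np.sin(.283)]);O=np.array([597.2,187.5])
for n,l in (('w12',[(312.4,48.9),(391.6,38.6),(455.3,40)]),):
  addw(n+'.npz',n); print(n,[np.round([(plane(n,u,28)[:2]-O)@xj,(plane(n,u,28)[:2]-O)@yj],1) for u in l])
E
```

```text
t 23.5667 p [598.88  185.942  15.633] jig xy 2.0485965725327437 -1.0268261193517783 F xj yj z -13.007695052583232 -3.54128951970609 7.15574394284278 T [0.23  3.051 0.154] yaw -0.2816080925654512 tiltz -0.00586534118950216 m21 -0.0021705782072548585 gap 26.662353687255813
w12 [array([26.9, 88.8]), array([61., 93.]), array([88.7, 92.4])]
```

The fence is in 14.2 mm (about 10 N). I'll relieve the leftover side load, the slight tilt and some of the bench load, then check that it stays steady.

Emit:
apply_moves --commands '[{"tx":-0.03,"ty":-0.06,"tz":0,"wx":0,"wy":-0.004,"wz":0,"jaw":255},{"tx":0,"ty":0,"tz":0,"wx":0,"wy":0,"wz":0,"jaw":255},{"tx":0,"ty":0,"tz":0,"wx":0,"wy":0,"wz":0,"jaw":255},{"tx":0,"ty":0,"tz":0,"wx":0,"wy":0,"wz":0,"jaw":255},{"tx":0,"ty":0,"tz":0,"wx":0,"wy":0,"wz":0,"jaw":255}]'

```text
t: 23.98
tcp_pos: [598.8, 185.9, 15.6]
tool_rot: [-2.557, 1.568, -2.838]
wrist_force: [-11.5, 2.8, 3.0]
finger_gap: 26.5
```

Emit:
apply_moves --commands '[{"tx":0,"ty":0,"tz":0,"wx":0,"wy":0,"wz":0,"jaw":255},{"tx":0,"ty":0,"tz":0,"wx":0,"wy":0,"wz":0,"jaw":255},{"tx":0,"ty":0,"tz":0,"wx":0,"wy":0,"wz":0,"jaw":255},{"tx":0,"ty":0,"tz":0,"wx":0,"wy":0,"wz":0,"jaw":255},{"tx":0,"ty":0,"tz":0,"wx":0,"wy":0,"wz":0,"jaw":255}]'

```text
t: 24.4
tcp_pos: [598.8, 185.9, 15.6]
tool_rot: [-2.565, 1.568, -2.846]
wrist_force: [-11.5, 3.3, 3.5]
finger_gap: 26.8
```

```bash
python3 chk.py;  python3 - <<'E'
from h import *
from plant import read_camera
import cv2
c=read_camera('wrist'); cv2.imwrite('pics/w13.png',c['frame'][:,:,::-1])
np.savez('w13.npz',**{k:c[k] for k in('camera_matrix','R','t')})
z=cv2.resize(c['frame'][30:150,275:495,::-1],None,fx=3.5,fy=3.5,interpolation=cv2.INTER_CUBIC)[:140]
a=read_camera('side')['frame'][205:300,160:255,::-1];b=read_camera('scene')['frame'][155:250,270:365,::-1]
s=cv2.resize(np.hstack([a,b]),(770,385),interpolation=cv2.INTER_CUBIC)
cv2.imwrite('pics/f13.png',np.vstack([z,s]))
E
```

```text
t 24.4 p [598.832 185.95   15.563] jig xy 1.9996723278068513 -1.033003467928237 F xj yj z -11.974513924460418 -0.04066309294567906 3.45965178179289 T [0.784 2.566 0.108] yaw -0.2811755270178583 tiltz -0.002000809541294113 m21 -0.001302553166558057 gap 26.756922915644843
```

View pics/f13.png

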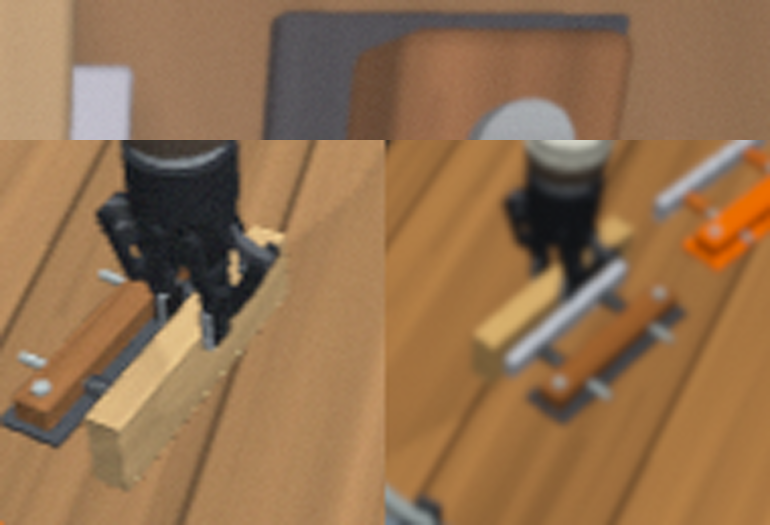

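```bash
python3 - <<'E'
from h import *
yj=np.array([np.sin(.283),np.cos(.283)]);xj=np.array([np.cos(.283),-np.sin(.283)]);O=np.array([597.2,187.5])
k=385/95
sc=lambda u,v:(270+(u-385)/k,155+(v-140)/k); sd=lambda u,v:(160+u/k,205+(v-140)/k)
for n,c,uv,z in [('rail -y','scene',sc(488,342),60),('rail +y','scene',sc(622,224),60),('fence -y','scene',sc(513,358),28),('fence +y','scene',sc(619,264),28),('rail+y side','side',sd(107,425),60),('rail -y side','side',sd(270,236),60)]:
  P=plane(c,uv,z)[:2]-O; print(n,np.round([P@xj,P@yj],1))
addw('w13.npz','w')
P=plane('w',(312.4,48.9),28)[:2]-O; print('fence back',P@xj,P@yj)
E
python3 chk.py
```

```text
rail -y [  11.8 -108.9]
rail +y [ 10.1 105.8]
fence -y [ 27.2 -86.8]
fence +y [26.6 84.3]
rail+y side [ -5.4 110.8]
rail -y side [  -7. -101.]
fence back 26.799725022640633 88.85113928586286
t 24.55 p [598.871 185.933  15.588] jig xy 2.0421032622486797 -1.0382479619293545 F xj yj z -12.269446948269922 -0.3768841480754811 3.8812183776742253 T [0.796 2.692 0.068] yaw -0.2812178760084704 tiltz -0.0019297028506051195 m21 -0.0012576621650208508 gap 27.046314013314905
```

The overhangs are equal at both ends in the scene view, and force and position are steady. Handing in.

```bash
python3 -c "
from plant import close_job
print(close_job())"
```

```text
the job is handed in; nothing more can be done
None
```

I pricked the rail with the press, then carried it to the aluminium fence, and it is still gripped and pressed there at about 10 N. I handed it in at about 24.6 s of the 58 s allowed.

**Press:** I pushed the lever down until it met its stop. The force rose from about 7 N to 21 N with the pad no longer moving, and the side view matched the stop position. I then let it go, and the pictures showed it back up at rest. I did not look at the prick mark itself.

**Rail:** I slid it out along +y before lifting it, and set it on its long edge on the bench in front of the fence.

Last checks before handing in:

| Check | Reading |
|---|---|
| Fence pushed in | about 14 mm, so about 10 N and well short of the 30 mm bottom |
| Rail angle | -0.281 rad, against about -0.283 for the fence |
| Tilt | about 0.002 rad |
| Twist about vertical | about 0.1 N m, so the faces meet flat |
| Centring | about 1 mm; the overhang is about 22 mm at both ends |
| Steadiness | position held within 0.1 mm over the last readings |

**Readings that disagreed:**
- **Wrist force:** it read about 12 N, not 10 N. I put the difference down to friction on the bench, where the rail pushed down with about 3.5 N, and trusted the fence travel instead.
- **Fingertips:** they sat about 20 to 30 mm higher than the reported tool position, so I set the gripping height from the pictures. The tips were about 43 mm above the bench, clear of the fence.
- **First call:** my first set of moves was refused for missing values, and nothing moved.

I kept the arm clear of the pot, cells, kneeling block, cultivator and the coloured look-alikes, and noticed no contact with any of them.

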